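Put the press dies away in the hidden drawer

TASK

Press the latch plate on top of the little wooden chest so that its hidden drawer comes out, and lay every die plate on the bench flat in a bay of its own length, one to a bay. Then lay the aluminium retaining bar across over their ribs, centred, with each end in the slot of its end block, and push the drawer fully shut until it latches. Do not disturb the other things on the bench.

Things in the scene. Friction and masses are not known exactly. Their poses are not given: they have to be found in the camera images.
- drawer (a joint): the hidden drawer, m: 0 = shut and latched (reads 0 to 2 mm), front flush with the chest; 0.145 = fully out along the chest's -x. No handle: once unlatched a soft damped spring (2.4 N) moves it all the way out in about 2 s. To shut it push its front squarely back at under 0.1 m/s, about 10 N, until the latch catches near 0 (up to 4 mm of give beyond).
- chest: wooden chest fixed to the bench, 350 mm wide (y), 190 mm deep (x), 84 mm tall; origin on the bench at the middle of its front face, x from the front into it, z up. Turned up to 0.1 rad from facing the robot.
- latch_top (a point): top centre of the push latch: a round steel plate 30 mm across, 8 mm proud of the chest's top (92 mm over the bench) in a brass collar, 22 mm behind the front face and 60 mm to the chest's +y. Pressed straight down it travels 7 mm (1.5 N rising to 5 N); from 4 mm down the drawer is free. It springs up again.
- drawer_face (a point): centre of the outer face of the drawer's front panel; moves with the drawer. Axes as the chest's. The panel is 310 mm wide (y), 68 mm tall (7 to 75 mm over the bench) and 10 mm thick. With the drawer fully out the chest's front face is 145 mm behind this point.
- bar_rest (a point): middle of the bar's resting place in the drawer, 76 mm behind drawer_face, at the height of the bar's underside (54 mm over the bench). Axes as the chest's. At each end (y 130 to 152 mm either way) a block of this height has two 12 mm high lugs with a 34 mm slot (x) between, open along y; the bar rests 10 mm on each block. Panel 66 mm in front; chest face 69 mm behind when out.
- bay_long1 (a point): floor centre of a long bay 108 mm long (x) by 62 mm wide (y) in the drawer, with wooden walls 10 mm high; 99 mm to +y of the drawer's middle, in line under the bar's rest. Axes as the chest's. Moves with the drawer; 14 mm over the bench. Either long die plate may lie in either long bay.
- bay_short1 (a point): floor centre of a short bay 74 mm long (x) by 62 mm wide (y) in the drawer, with wooden walls 10 mm high; 33 mm to +y of the drawer's middle, in line under the bar's rest. Axes as the chest's. Moves with the drawer; 14 mm over the bench. Either short die plate may lie in either short bay.
- bay_long2 (a point): floor centre of a long bay 108 mm long (x) by 62 mm wide (y) in the drawer, with wooden walls 10 mm high; 33 mm to -y of the drawer's middle, in line under the bar's rest. Axes as the chest's. Moves with the drawer; 14 mm over the bench. Either long die plate may lie in either long bay.
- bay_short2 (a point): floor centre of a short bay 74 mm long (x) by 62 mm wide (y) in the drawer, with wooden walls 10 mm high; 99 mm to -y of the drawer's middle, in line under the bar's rest. Axes as the chest's. Moves with the drawer; 14 mm over the bench. Either short die plate may lie in either short bay.
- long1_mid (a point): middle of a long die plate (19 mm over its underside): a flat brass plate 100 mm long (x) by 54 mm wide (y) and 8 mm thick, with an upright steel rib across its middle, 14 mm (x) by 36 mm (y), rising 30 mm over the plate (38 mm in all); lift it by the rib, pinching along x. 220 g. Absent in some starts. Same both ways round.
- long2_mid (a point): middle of a long die plate (19 mm over its underside): a flat brass plate 100 mm long (x) by 54 mm wide (y) and 8 mm thick, with an upright steel rib across its middle, 14 mm (x) by 36 mm (y), rising 30 mm over the plate (38 mm in all); lift it by the rib, pinching along x. 220 g. Absent in some starts. Same both ways round.
- short1_mid (a point): middle of a short die plate (19 mm over its underside): a flat brass plate 66 mm long (x) by 54 mm wide (y) and 8 mm thick, with an upright steel rib across its middle, 14 mm (x) by 36 mm (y), rising 30 mm over the plate (38 mm in all); lift it by the rib, pinching along x. 220 g. Absent in some starts. Same both ways round.
- short2_mid (a point): middle of a short die plate (19 mm over its underside): a flat brass plate 66 mm long (x) by 54 mm wide (y) and 8 mm thick, with an upright steel rib across its middle, 14 mm (x) by 36 mm (y), rising 30 mm over the plate (38 mm in all); lift it by the rib, pinching along x. 220 g. Absent in some starts. Same both ways round.
- bar_mid (a point): centre of the retaining bar, a plain aluminium bar 280 mm long (y), 26 mm wide (x) and 18 mm high (z), about 250 g. Lying in its rest over the ribs it clears them by 2 mm, and the chest's ceiling clears the bar by 4 mm. Same both ways round.
- jar: small glass jar with a black cap, 52 mm across, 55 mm tall; a bystander, not to be moved. Origin: centre of its underside.
- loupe: black eye loupe standing on its wide end, 42 mm across, 34 mm tall; a bystander, not to be moved. Origin: centre of its underside.
- driver: screwdriver lying on the bench, 170 mm long; a bystander, not to be moved. Origin: centre of its underside (midway along it).
- blower: black rubber dust blower, 60 mm across, 100 mm tall; a bystander, not to be moved. Origin: centre of its underside.
- oilcup: white ceramic bowl, 70 mm across, 30 mm tall; a bystander, not to be moved. Origin: centre of its underside.
- weight: brass clock weight, upright cylinder 44 mm across, 75 mm tall; a bystander, not to be moved. Origin: centre of its underside.
- tin: plain metal tin, 56 mm across, 60 mm tall; a bystander, not to be moved. Origin: centre of its underside.
There are look-alikes about, which are no part of the job. What is shaped like the part that bears short1_mid but turquoise is not meant.

How it is judged:
By the outcome, as a careful person would: the job done as asked, in the order asked, and still so for the second after the job is handed in, with the robot touching nothing.
Of long1, long2, short1, short2 only 3 to 4 are there at a start; the rules pass over those that are not, and their reading is None.
At some moment in a run one of long1, long2, short1, short2, bar may be knocked a few centimetres aside while the robot is not near it.
Once in a run the grip may slacken for a moment while it holds something.
It also fails if it takes over 210 s, if anything falls off the work surface, if the arm or the gripper's body presses on something with over 40 N, if the wrist force passes 120 N, or if a joint passes its speed limit or range.

ROBOT

A 6-joint arm with a two-finger parallel gripper is mounted at the origin on the work surface. World frame = base frame: x ahead of the robot, y to its left, z up, the work surface at z = 0. Lengths are in mm, angles in degrees, forces in N, time in s.
With the tool pointing down it reaches from about 300 to 850 mm from the base axis. Payload 4.2 kg.
Tool frame: the origin (TCP) lies midway between the tips of the shut fingers; the grasp point (between the pads) lies 19 mm behind it (env.grip_point_offset is the distance from the TCP to the grasp point, in mm); z points along the fingers, x is the direction in which the jaws open and shut, and the axes are right-handed (so a half turn about z gives the same grasp; the last joint's range is limited). The gripper opens to 91 mm and grips with 3 to 60 N. Pads are 32 mm wide; open, the fingers measure 118 mm over their backs; the gripper's body (76 mm by 178 mm) begins 60 mm behind the grasp point.
Start: joints at [-66.234, 18.312, 89.639, -0, 72.044, -1.146], TCP at [242.212, -521.514, 213.976] pointing down, gripper open.
Joint ranges: [-177.97, 177.97], [-48.28, 115.42], [12.27, 149.76], [-77.06, 257.06], [2.81, 150.46], [-146.56, 146.56]. Speed limits (degrees/s): [147.25, 147.25, 180, 180, 180, 180].

INTERFACE

Orientations are given as [roll, pitch, yaw] about the fixed x, y, z axes, in that order (R = Rz(yaw) Ry(pitch) Rx(roll)).
In Python, from workcell import env gives the robot as it stands.
- The arm moves only by the shell command python3 -m pendant 'ROWS' [FORCE]. ROWS is JSON, a list of rows, each an object with "xyz": the shift along the tool's x, y, z in m, a list of three; "roll": the turn about the tool's z in degrees; "jaw": the closure, from 0 (fully open) to 1 (shut). A call has exactly 8 rows; each row is the pose to reach, as a shift and turn from the pose commanded when the call began, along the tool's axes at that moment; what a row does not reach only later rows make up. A row lasts 1/8 s, in which the tool goes at most 62.5 mm and 10.7 degrees, less where a joint would pass 70% of its speed; a pose out of reach is approached as far as the arm can. A call with a gripper value outside its range is refused whole. The fingers move at their own pace and stop on an object; FORCE is the grip in N (left out, the last holds). Time passes only in rows, so rows that repeat a pose let the fingers close, or fill a call up. It gives the time, the measured TCP pose, the force and the opening at its end, in the units of the state.
- env.state(): the state, without advancing time (a new reading comes with each control period).
- env.grab_frame(name): name is "scene" or "top" or "wrist"; returns (picture, depth): 384x512x3 uint8, blue, green, red; 384x512 float32, mm along the optical axis (not along the pixel's ray), 0 where there is no reading.
- env.camera_params(name): a dict with "camera_matrix" (3x3 intrinsics, pixels), "cam_to_world" (4x4, takes a point from camera to world coordinates); the wrist camera has in their place "hand_eye" (4x4, takes a point from camera to tool coordinates, whose origin is the TCP and whose axes are the tool frame's). Camera axes: x right, y up, looking along -z (the intrinsics and any distortion apply to the point x, -y, -z); pixel columns grow to the right and rows downward; lengths in mm; the calibration is good to about 2 mm. A picture is of the moment at which its call begins: read the wrist's pose just before it. camera_params takes no time and is no camera call.
- env.job_done(): hands the job in, once; it reports no verdict.
The state is a dict: "time_s": time; "qpos": joint angles; "qvel": joint speeds; "effort": joint torques, N m; "ee_pos": TCP position; "ee_rot": TCP orientation; "force": force on the tool from outside, world axes, zero at the start; "torque": the same for the moment, N m; "gripper_width": finger opening in mm.
Only numpy, scipy, OpenCV 4.12 (cv2) and the standard library are available. Lean on these libraries where they do the work, as an engineer would, in place of code of your own. Each camera call takes 0.05 s, during which the arm holds its last target. There are 200 camera calls.

## Working session

There is one attempt and no reset: what is moved stays moved. The work goes in short steps, Python scripts to look and compute and a shell command to move; the robot and the scene stay as the last step left them, time stands still between calls to the robot, and variables do not carry over. Pictures are saved under pics/ and viewed, about 12 in all and at most 16, crops included, and the job is handed in when it is done.

```bash
ls; mkdir -p pics; cat > h.py <<'E'
import numpy as np, cv2
from workcell import env
from scipy.spatial.transform import Rotation as R
def T_tool(s=None):
    s=s or env.state(); T=np.eye(4); T[:3,:3]=R.from_euler('xyz',s['ee_rot'],degrees=True).as_matrix(); T[:3,3]=s['ee_pos']; return T
def grab(name):
    T=T_tool(); im,d=env.grab_frame(name); p=env.camera_params(name); K=np.array(p['camera_matrix'])
    M=np.array(p['cam_to_world']) if 'cam_to_world' in p else T@np.array(p['hand_eye'])
    v,u=np.mgrid[:384,:512]
    P=np.stack([(u-K[0,2])/K[0,0]*d,-(v-K[1,2])/K[1,1]*d,-d,np.ones_like(d)],-1)@M.T
    P=P[...,:3]; P[d==0]=np.nan
    return im,d,P
E
python3 - <<'E'
from h import *
s=env.state(); print({k:np.round(v,2).tolist() for k,v in s.items()})
for n in('top','scene'):
    im,d,P=grab(n); cv2.imwrite(f'pics/{n}0.png',cv2.resize(im,(800,600))); np.savez(f'{n}0.npz',im=im,d=d,P=P)
    print(env.camera_params(n))
print(env.camera_params('wrist'))
E
```

```text
pics
{'time_s': 0.0, 'qpos': [-66.23, 18.35, 89.71, -0.0, 72.04, -1.14], 'qvel': [-0.0, 0.03, 0.02, 0.05, -0.14, 0.06], 'effort': [-0.0, -41.25, -23.2, 0.07, 0.05, -0.0], 'ee_pos': [242.01, -521.03, 213.12], 'ee_rot': [-180.0, 0.1, -65.09], 'force': [-0.25, -0.54, -0.28], 'torque': [-0.01, -0.01, 0.01], 'gripper_width': 91.3}
{'camera_matrix': array([[490.39914072,   0.        , 257.54146494],
       [  0.        , 490.39914072, 192.71976401],
       [  0.        ,   0.        ,   1.        ]]), 'cam_to_world': array([[-2.71670056e-02,  9.77477511e-01, -2.09283707e-01,
         1.93676950e+02],
       [-9.99624467e-01, -2.73164087e-02,  2.17708445e-03,
        -1.70777642e+01],
       [-3.58882820e-03,  2.09264259e-01,  9.77852540e-01,
         1.64320008e+03],
       [ 0.00000000e+00,  0.00000000e+00,  0.00000000e+00,
         1.00000000e+00]])}
{'camera_matrix': array([[385.82764982,   0.        , 257.1864609 ],
       [  0.        , 385.82764982, 196.61844579],
       [  0.        ,   0.        ,   1.        ]]), 'cam_to_world': array([[-8.30833336e-01, -3.15213832e-01,  4.58646060e-01,
         1.19316104e+03],
       [ 5.56324179e-01, -4.48484031e-01,  6.99546626e-01,
         9.85227340e+02],
       [-1.48113394e-02,  8.36362549e-01,  5.47976560e-01,
         8.45133419e+02],
       [ 0.00000000e+00,  0.00000000e+00,  0.00000000e+00,
         1.00000000e+00]])}
{'camera_matrix': array([[267.51179545,   0.        , 253.21515275],
       [  0.        , 267.51179545, 194.20246022],
       [  0.        ,   0.        ,   1.        ]]), 'hand_eye': array([[ 9.99999374e-01, -9.02571682e-04, -6.61093964e-04,
        -6.87086064e-01],
       [-1.04607016e-03, -9.63862313e-01, -2.66398852e-01,
        -7.53218071e+01],
       [-3.96759498e-04,  2.66399377e-01, -9.63862653e-01,
        -1.70141785e+02],
       [ 0.00000000e+00,  0.00000000e+00,  0.00000000e+00,
         1.00000000e+00]])}
```

View pics/top0.png

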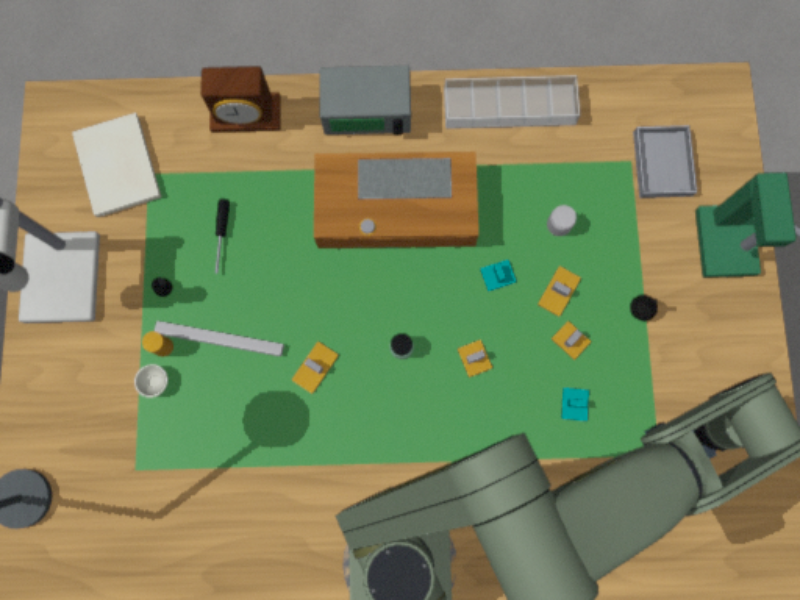

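View pics/scene0.png

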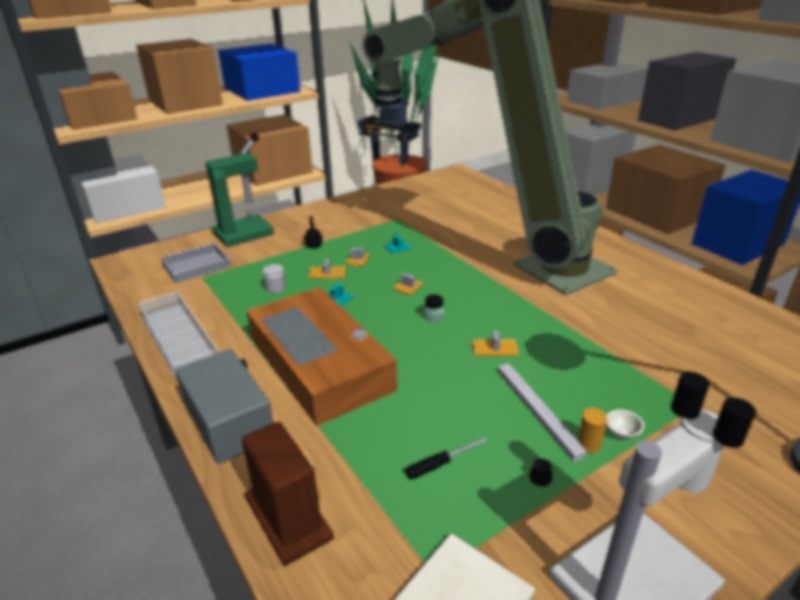

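The top view shows four orange plates: long at (315,367) and (560,290), short at (475,357) and (572,340). The two turquoise decoys are at (498,275) and (575,403), the bar runs (157,328)–(283,350), the latch is at (367,226), and the jar stands in front at (402,345).

```bash
cat >> h.py <<'E'
def plates(im,P,minpix=60):
    """orange plates: list of (centre xy from minAreaRect in world, angle of long side deg, dims)"""
    hsv=cv2.cvtColor(im,cv2.COLOR_BGR2HSV)
    m=((hsv[...,0]>10)&(hsv[...,0]<28)&(hsv[...,1]>190)&(P[...,2]<25)&(P[...,2]>-5)).astype('uint8')
    n,l,st,_=cv2.connectedComponentsWithStats(m)
    out=[]
    for i in range(1,n):
        if st[i,4]<minpix: continue
        q=P[l==i]; q=q[np.isfinite(q).all(1)]
        (c,wh,a)=cv2.minAreaRect(q[:,:2].astype('float32'))
        if wh[0]<wh[1]: a+=90; wh=wh[::-1]
        out.append((np.round(c,1).tolist(),round(a%180,1),np.round(wh,1).tolist(),round(float(np.median(q[:,2])),1),st[i,:4].tolist()))
    return out
E
python3 - <<'E'
from h import *
z=np.load('top0.npz'); im,P=z['im'],z['P']
for o in plates(im,P): print(o)
f=lambda u,v:P[int(v*.64),int(u*.64)].round(1)
for n,u,v in[('jar',402,345),('weight',155,343),('cup',151,381),('bar end',160,328),('bar end2',280,350),('driver',220,235),('latch',367,226),('mat',430,420),('tq',498,275),('chesttop',340,200)]: print(n,f(u,v))
# chest top: z 70..100 
m=(P[...,2]>76)&(P[...,2]<100)&(P[...,0]>450)&(P[...,0]<900)&(np.abs(P[...,1])<260)
n,l,st,_=cv2.connectedComponentsWithStats(m.astype('uint8'))
i=1+st[1:,4].argmax(); print('chest',cv2.minAreaRect(P[l==i][:,:2].astype('float32')),st[i])
m=(P[...,2]>10)&(P[...,2]<30)&(P[...,0]<600)&(P[...,1]>180)&(P[...,1]<520)
n,l,st,_=cv2.connectedComponentsWithStats(m.astype('uint8'))
for i in range(1,n):
  if st[i,4]>60: print('low',cv2.minAreaRect(P[l==i][:,:2].astype('float32')),np.median(P[l==i][:,2]),st[i])
hsv=cv2.cvtColor(im,cv2.COLOR_BGR2HSV)
m=(hsv[...,1]<60)&(hsv[...,2]>120)&(P[...,2]>86)&(P[...,2]<105)&(P[...,0]<690)&(P[...,0]>560)
print('latch',np.median(P[m],axis=0),m.sum())
E
```

```text
([533.7, -349.2], 59.6, [49.1, 33.7], 8.8, [348, 186, 14, 13])
([427.0, 160.9], 10.9, [46.7, 30.7], 9.0, [200, 221, 11, 14])
([384.1, 185.6], 59.7, [45.8, 31.3], 9.0, [189, 234, 17, 13])
jar [442.  -16.4  57.4]
weight [456.5 494.4  76.1]
cup [387.5 524.8   3.7]
bar end [500.4 505.2  16.4]
bar end2 [442.  245.   17.4]
driver [704.  381.5  17.4]
latch [692.8  52.8  91. ]
mat [288.4 -71.6   1.5]
tq [ 591.1 -226.9   30.1]
chesttop [751.9 108.9  86. ]
chest ((763.6429443359375, -11.3839111328125), (350.0964660644531, 197.19776916503906), 89.65198516845703) [ 201   97  105   57 5659]
low ((472.4786376953125, 378.6030578613281), (279.9476318359375, 31.859159469604492), 78.9644546508789) 18.996059954092175 [ 99 205  82  23 646]
low ((384.8774719238281, 501.8477478027344), (66.08515167236328, 35.89167404174805), 0.08064328134059906) 17.274084362309623 [ 95 233  12  21  94]
latch [684.54302536  51.30723464  92.82249706] 28
```

```bash
python3 - <<'E'
s=open('h.py').read()
s=s.replace("&(hsv[...,1]>190)&(P[...,2]<25)&(P[...,2]>-5))","&(hsv[...,1]>150)&(P[...,2]<25)&(P[...,2]>-5)&(P[...,0]>250)&(P[...,0]<640)&(abs(P[...,1])<430))")
s=s.replace("    n,l,st,_=cv2.conn","    m=cv2.morphologyEx(m,cv2.MORPH_CLOSE,np.ones((k,k),'uint8'))\n    n,l,st,_=cv2.conn",1).replace("minpix=60","minpix=60,k=5")
open('h.py','w').write(s)
E
python3 - <<'E'
from h import *
z=np.load('top0.npz'); im,P=z['im'],z['P']
for o in plates(im,P): print(o)
E
```

```text
([557.6, -363.2], 148.0, [102.1, 53.6], 8.7, [345, 171, 26, 31])
([448.0, -381.2], 43.7, [65.9, 54.5], 9.1, [353, 206, 25, 24])
([405.4, 171.6], 145.3, [98.4, 53.3], 9.3, [187, 219, 29, 32])
([415.0, -171.7], 19.6, [65.3, 53.5], 8.9, [293, 218, 22, 23])
```

```bash
cat >> h.py <<'E'
def go(*targets):
    """targets (x,y,z mm,yaw deg): shifts (m, tool axes now) and roll (deg) for each from the present pose"""
    s=env.state(); T=T_tool(s); yaw0=s['ee_rot'][2]
    print('t',round(s['time_s'],1),'tcp',np.round(s['ee_pos'],1),'rot',np.round(s['ee_rot'],1),'q6',round(s['qpos'][5],1),'w',round(s['gripper_width'],1),'F',np.round(s['force'],1))
    for t in targets:
        d=T[:3,:3].T@(np.array(t[:3])-T[:3,3])/1000
        r=-((t[3]-yaw0+180)%360-180)
        print(t,'xyz',np.round(d,4).tolist(),'roll',round(r,1),'dist',round(np.linalg.norm(d)*1000))
E
python3 -c "
from h import *
go((600,-10,230,0))"; python3 -m pendant --help | head -5
```

```text
t 0.1 tcp [ 242.  -521.1  213.2] rot [-1.80e+02  1.00e-01 -6.51e+01] q6 -1.1 w 90.9 F [-0.5 -0.3 -0.3]
(600, -10, 230, 0) xyz [-0.3128, -0.54, -0.0163] roll -65.1 dist 624invalid input: not JSON, or not a number
```

```bash
python3 -m pendant '[{"xyz":[-0.03,-0.05,0],"roll":-6,"jaw":0},{"xyz":[-0.06,-0.10,0],"roll":-14,"jaw":0},{"xyz":[-0.09,-0.155,0],"roll":-23,"jaw":0},{"xyz":[-0.12,-0.21,0],"roll":-32,"jaw":0.5},{"xyz":[-0.15,-0.26,0],"roll":-41,"jaw":1},{"xyz":[-0.18,-0.315,-0.016],"roll":-50,"jaw":1},{"xyz":[-0.21,-0.365,-0.016],"roll":-58,"jaw":1},{"xyz":[-0.24,-0.42,-0.016],"roll":-65.1,"jaw":1}]' 20
python3 -c "
from h import *
go((600,-10,230,0))"
```

```text
time_s: 1.1
ee_pos: [522.7, -125.3, 230.0]
ee_rot: [180.0, -0.0, 0.3]
force: [0.1, -0.3, 0.3]
gripper_width: 43.9
t 1.1 tcp [ 522.7 -125.3  230. ] rot [180.   -0.    0.3] q6 -14.9 w 43.9 F [ 0.1 -0.3  0.3]
(600, -10, 230, 0) xyz [0.0778, -0.115, -0.0] roll 0.3 dist 139
```

```bash
python3 - <<'E'
from h import *
go((600,-10,230,0))
im,d,P=grab('wrist'); np.savez('w1.npz',im=im,P=P); cv2.imwrite('pics/w1.png',cv2.resize(im,(640,480)))
E
```

```text
t 1.1 tcp [ 522.7 -125.3  230. ] rot [180.   -0.    0.3] q6 -14.9 w 43.9 F [ 0.1 -0.3  0.3]
(600, -10, 230, 0) xyz [0.0778, -0.115, -0.0] roll 0.3 dist 139
```

View pics/w1.png

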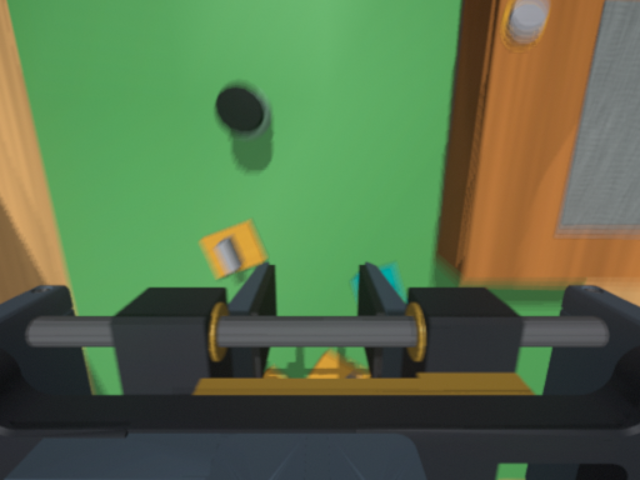

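The wrist view shows the latch plate at (527,20), the chest's front edge running from about (490,0) to (462,275), and a short plate at (233,250).

```bash
python3 - <<'E'
from h import *
z=np.load('w1.npz'); im,P=z['im'],z['P']
hsv=cv2.cvtColor(im,cv2.COLOR_BGR2HSV)
m=(hsv[...,1]<60)&(hsv[...,2]>130); m[40:]=0; m[:,:390]=0; m[:,450:]=0
print('latch',np.nanmedian(P[m],axis=0),m.sum(),P[m].min(0),P[m].max(0))
# front edge
E=[]
for v in range(4,205,4):
    r=P[v]; k=np.where((np.abs(r[:,2]-84)<2.5)&(np.arange(512)>340))[0]
    if len(k): E.append(r[k[0],:2])
E=np.array(E); c=np.polyfit(E[:,1],E[:,0],1); res=E[:,0]-np.polyval(c,E[:,1]); g=abs(res)<3; c=np.polyfit(E[g,1],E[g,0],1)
print('front x=%.1f + %.4f y'%(c[1],c[0]), g.sum(),len(E), 'yaw',-np.degrees(np.arctan(c[0])),res.std())
m=np.abs(P[...,2]-84)<2.5; m[230:]=0; q=P[m]; print('top min y',np.nanmin(q[:,1]), q[:,0].min())
for o in plates(im,P): print(o)
E
```

```text
latch [693.09566877  55.52590051  91.1362561 ] 691 [nan nan nan] [nan nan nan]
front x=669.7 + 0.0117 y 51 51 yaw -0.6709314875692176 0.34062133636393316
top min y -183.04078308877638 667.0138320918963
([419.8, -168.3], 20.5, [61.6, 52.6], 7.3, [161, 178, 51, 44])
([555.2, -334.4], 177.0, [85.6, 37.2], 7.3, [246, 282, 50, 21])
([465.5, -348.1], 166.4, [25.1, 12.3], 3.8, [212, 295, 15, 8])
```

```bash
python3 -c "
from h import *
go((692.5,54,110,0),(692.5,54,86,0))"
```

```text
t 1.1 tcp [ 527.  -119.   229.6] rot [-179.7   -0.2    0.6] q6 -14.9 w 39.8 F [4.5 4.1 0.2]
(692.5, 54, 110, 0) xyz [0.1669, -0.1705, 0.1213] roll 0.6 dist 268
(692.5, 54, 86, 0) xyz [0.1668, -0.1703, 0.1453] roll 0.6 dist 279
```

```bash
python3 -m pendant '[{"xyz":[0.03,-0.035,0.02],"roll":0,"jaw":1},{"xyz":[0.065,-0.07,0.04],"roll":0,"jaw":1},{"xyz":[0.1,-0.105,0.06],"roll":0,"jaw":1},{"xyz":[0.135,-0.145,0.07],"roll":0,"jaw":1},{"xyz":[0.155,-0.165,0.08],"roll":0,"jaw":1},{"xyz":[0.17,-0.18,0.09],"roll":0,"jaw":1},{"xyz":[0.17,-0.18,0.09],"roll":0,"jaw":1},{"xyz":[0.17,-0.18,0.09],"roll":0,"jaw":1}]'
python3 - <<'E'
from h import *
im,d,P=grab('wrist'); np.savez('w2.npz',im=im,P=P); cv2.imwrite('pics/w2.png',im)
hsv=cv2.cvtColor(im,cv2.COLOR_BGR2HSV)
m=(hsv[...,1]<60)&(hsv[...,2]>130)&(abs(P[...,2]-92)<5)
n,l,st,c=cv2.connectedComponentsWithStats(m.astype('uint8'))
for i in range(1,n):
    if st[i,4]>150: print('latch?',np.median(P[l==i],axis=0),st[i])
E_=[]
for v in range(4,205,4):
    r=P[v]; k=np.where((np.abs(r[:,2]-84)<2.5))[0]
    if len(k): E_.append(r[k[0],:2])
E_=np.array(E_)
c=np.polyfit(E_[:,1],E_[:,0],1); g=abs(E_[:,0]-np.polyval(c,E_[:,1]))<3; c=np.polyfit(E_[g,1],E_[g,0],1); print('front',c,g.sum(),len(E_))
q=P[np.abs(P[...,2]-84)<2.5]; print('y',q[:,1].min(),q[:,1].max())
go((692.5,54,95,-.5),(692.5,54,86,-.5))
E
```

```text
time_s: 2.15
ee_pos: [691.4, 52.0, 140.2]
ee_rot: [180.0, 0.0, -0.0]
force: [-0.5, -0.3, -0.3]
gripper_width: 0.7
latch? [692.82713121  57.18842201  91.3430033 ] [238 197  34  21 364]
front [1.46742684e-02 6.70465385e+02] 34 34
y -150.91135552247758 165.020015334008
t 2.2 tcp [691.4  51.9 140.6] rot [ 1.8e+02 -0.0e+00 -1.0e-01] q6 3.4 w 0.2 F [-0.6  0.6  1. ]
(692.5, 54, 95, -0.5) xyz [0.0011, -0.0022, 0.0456] roll 0.4 dist 46
(692.5, 54, 86, -0.5) xyz [0.0011, -0.0022, 0.0546] roll 0.4 dist 55
```

```bash
python3 -m pendant '[{"xyz":[0.001,0,0.02],"roll":0.4,"jaw":1},{"xyz":[0.001,0,0.04],"roll":0.4,"jaw":1},{"xyz":[0.001,0,0.046],"roll":0.4,"jaw":1},{"xyz":[0.001,0,0.049],"roll":0.4,"jaw":1},{"xyz":[0.001,0,0.052],"roll":0.4,"jaw":1},{"xyz":[0.001,0,0.0535],"roll":0.4,"jaw":1},{"xyz":[0.001,0,0.0545],"roll":0.4,"jaw":1},{"xyz":[0.001,0,0.0545],"roll":0.4,"jaw":1}]'
python3 - <<'E'
from h import *
im,d,P=grab('wrist'); cv2.imwrite('pics/w3.png',im)
go()
# anything at panel height in front of the chest
q=P[(P[...,2]>60)&(P[...,2]<80)&(P[...,0]<668)&(P[...,0]>500)]; print(len(q), np.nanpercentile(q,[2,98],axis=0))
E
```

```text
time_s: 3.2
ee_pos: [693.2, 52.6, 86.0]
ee_rot: [180.0, -0.1, -0.4]
force: [-0.5, -3.3, 4.3]
gripper_width: -0.1
t 3.2 tcp [693.3  52.6  86. ] rot [ 1.8e+02 -1.0e-01 -4.0e-01] q6 3.8 w 0.5 F [-1.  -2.9  3.6]
4289 [[618.18679711  -4.07102301  60.59952342]
 [662.68963593 143.92595551  75.5836774 ]]
```

```bash
python3 -m pendant '[{"xyz":[0,0,-0.03],"roll":0,"jaw":1},{"xyz":[-0.03,-0.01,-0.06],"roll":5,"jaw":0.8},{"xyz":[-0.08,-0.03,-0.06],"roll":12,"jaw":0.4},{"xyz":[-0.14,-0.055,-0.06],"roll":20,"jaw":0.1},{"xyz":[-0.195,-0.08,-0.06],"roll":27,"jaw":0},{"xyz":[-0.245,-0.1,-0.055],"roll":32,"jaw":0},{"xyz":[-0.275,-0.113,-0.05],"roll":34.3,"jaw":0},{"xyz":[-0.288,-0.118,-0.045],"roll":34.3,"jaw":0}]' 30
python3 -m pendant '[{"xyz":[0,0,0],"roll":0,"jaw":0},{"xyz":[0,0,0],"roll":0,"jaw":0},{"xyz":[0,0,0],"roll":0,"jaw":0},{"xyz":[0,0,0],"roll":0,"jaw":0},{"xyz":[0,0,0],"roll":0,"jaw":0},{"xyz":[0,0,0],"roll":0,"jaw":0},{"xyz":[0,0,0],"roll":0,"jaw":0},{"xyz":[0,0,0],"roll":0,"jaw":0}]' 30
cat >> h.py <<'E'
def ribs(P,im,z0=30,z1=44):
    """rib tops between heights: centre, angle of the short (pinch) side, dims"""
    hsv=cv2.cvtColor(im,cv2.COLOR_BGR2HSV)
    m=((P[...,2]>z0)&(P[...,2]<z1)&(hsv[...,1]<70)).astype('uint8'); out=[]
    n,l,st,_=cv2.connectedComponentsWithStats(m)
    for i in range(1,n):
        if st[i,4]<25: continue
        (c,wh,a)=cv2.minAreaRect(P[l==i][:,:2].astype('float32'))
        if wh[0]>wh[1]: a+=90; wh=wh[::-1]
        out.append((np.round(c,1).tolist(),round((a+90)%180-90,1),np.round(wh,1).tolist(),round(float(np.median(P[l==i][:,2])),1),st[i,:4].tolist()))
    return out
E
python3 - <<'E'
from h import *
im,d,P=grab('wrist'); cv2.imwrite('pics/w4.png',cv2.resize(im,(640,480))); np.savez('w4.npz',im=im,P=P)
go((405.4,171.6,12,-34.7))
for o in plates(im,P): print('plate',o)
for o in ribs(P,im): print('rib',o)
im,d,P=grab('top'); np.savez('top1.npz',im=im,P=P); cv2.imwrite('pics/top1.png',cv2.resize(im,(800,600)))
for o in plates(im,P): print('top',o)
E
```

```text
time_s: 4.25
ee_pos: [404.2, 173.8, 130.1]
ee_rot: [-180.0, 0.0, -34.6]
force: [1.2, -0.4, -0.6]
gripper_width: 67.6
time_s: 5.25
ee_pos: [405.7, 172.9, 130.4]
ee_rot: [180.0, -0.0, -34.7]
force: [0.0, -0.2, 0.6]
gripper_width: 91.2
t 5.3 tcp [405.7 173.  130.4] rot [180.   -0.  -34.7] q6 56.3 w 91.2 F [-0.3 -1.1  0.8]
(405.4, 171.6, 12, -34.7) xyz [0.0005, 0.0013, 0.1184] roll 0.0 dist 118
plate ([526.1, 93.6], 84.2, [109.4, 10.0], 20.2, [361, 142, 49, 87])
plate ([406.7, 172.5], 145.3, [99.4, 52.9], 7.4, [210, 166, 90, 46])
rib ([406.4, 172.3], -34.5, [13.6, 35.8], 37.3, [248, 179, 14, 35])
top ([558.1, -363.7], 148.7, [99.7, 54.3], 9.0, [345, 171, 26, 31])
top ([448.9, -381.5], 42.7, [64.0, 56.6], 9.1, [353, 206, 25, 24])
top ([415.3, -171.2], 20.0, [64.5, 52.7], 9.1, [293, 218, 22, 23])
```

View pics/top1.png

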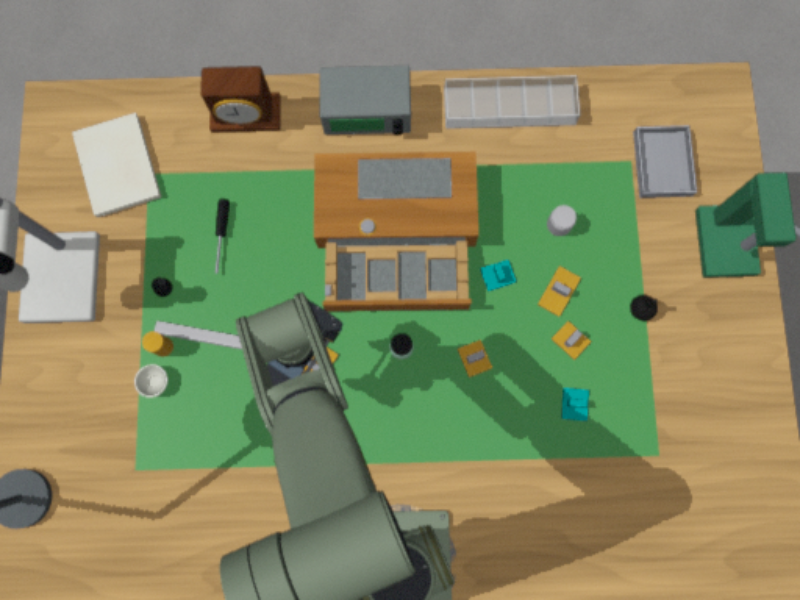

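View pics/w4.png

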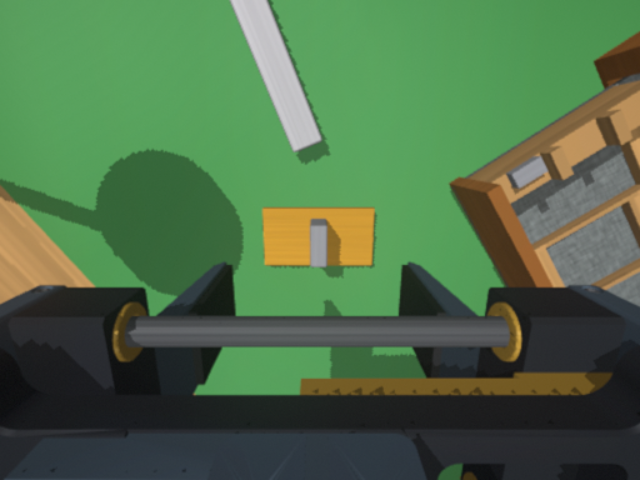

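```bash
python3 -m pendant '[{"xyz":[0.0005,0,0.03],"roll":0,"jaw":0.2},{"xyz":[0.0005,0,0.07],"roll":0,"jaw":0.4},{"xyz":[0.0005,0,0.1],"roll":0,"jaw":0.4},{"xyz":[0.0005,0,0.113],"roll":0,"jaw":0.4},{"xyz":[0.0005,0,0.118],"roll":0,"jaw":0.4},{"xyz":[0.0005,0,0.118],"roll":0,"jaw":0.7},{"xyz":[0.0005,0,0.118],"roll":0,"jaw":1},{"xyz":[0.0005,0,0.118],"roll":0,"jaw":1}]' 35
python3 -m pendant '[{"xyz":[0,0,0],"roll":0,"jaw":1},{"xyz":[0,0,-0.02],"roll":0,"jaw":1},{"xyz":[0,0,-0.05],"roll":0,"jaw":1},{"xyz":[0,0,-0.08],"roll":0,"jaw":1},{"xyz":[0,0,-0.11],"roll":0,"jaw":1},{"xyz":[0,0,-0.13],"roll":0,"jaw":1},{"xyz":[0,0,-0.14],"roll":0,"jaw":1},{"xyz":[0,0,-0.14],"roll":0,"jaw":1}]'
python3 -c "
from h import *
go((602,91,150,-.7),(602,91,26.5,-.7))"
```

```text
time_s: 6.35
ee_pos: [406.6, 172.8, 13.1]
ee_rot: [-179.9, -0.1, -34.7]
force: [-0.1, 0.2, -0.4]
gripper_width: 27.8
time_s: 7.35
ee_pos: [406.1, 172.6, 152.5]
ee_rot: [-180.0, -0.0, -34.7]
force: [-0.7, -0.6, -2.0]
gripper_width: 13.8
t 7.3 tcp [406.1 172.6 152.5] rot [-180.    -0.   -34.7] q6 56.2 w 13.8 F [-0.7 -0.6 -2. ]
(602, 91, 150, -0.7) xyz [0.2075, -0.0444, 0.0026] roll -34.0 dist 212
(602, 91, 26.5, -0.7) xyz [0.2075, -0.0443, 0.1261] roll -34.0 dist 247
```

```bash
python3 -m pendant '[{"xyz":[0.015,-0.003,0],"roll":-3,"jaw":1},{"xyz":[0.05,-0.01,0],"roll":-9,"jaw":1},{"xyz":[0.09,-0.02,0],"roll":-16,"jaw":1},{"xyz":[0.13,-0.029,0],"roll":-23,"jaw":1},{"xyz":[0.17,-0.037,0],"roll":-29,"jaw":1},{"xyz":[0.195,-0.042,0],"roll":-33,"jaw":1},{"xyz":[0.2075,-0.044,0],"roll":-34,"jaw":1},{"xyz":[0.2075,-0.044,0],"roll":-34,"jaw":1}]'
python3 -m pendant '[{"xyz":[0,0,0],"roll":0,"jaw":1},{"xyz":[0,0,0],"roll":0,"jaw":1},{"xyz":[0,0,0],"roll":0,"jaw":1},{"xyz":[0,0,0],"roll":0,"jaw":1},{"xyz":[0,0,0.01],"roll":0,"jaw":1},{"xyz":[0,0,0.02],"roll":0,"jaw":1},{"xyz":[0,0,0.02],"roll":0,"jaw":1},{"xyz":[0,0,0.02],"roll":0,"jaw":1}]'
python3 - <<'E'
from h import *
im,d,P=grab('wrist'); cv2.imwrite('pics/w5.png',cv2.resize(im,(640,480))); np.savez('w5.npz',im=im,P=P)
go((602,91,26.5,-.7))
E
```

```text
time_s: 8.35
ee_pos: [601.4, 90.6, 151.2]
ee_rot: [180.0, 0.1, -0.8]
force: [-0.4, -0.2, -2.3]
gripper_width: 13.6
time_s: 9.35
ee_pos: [601.9, 90.7, 132.3]
ee_rot: [180.0, 0.0, -0.7]
force: [0.2, -0.6, -2.6]
gripper_width: 13.6
t 9.4 tcp [602.   90.8 132.5] rot [180.   -0.   -0.7] q6 8.2 w 13.6 F [-0.4 -0.  -2.6]
(602, 91, 26.5, -0.7) xyz [-0.0001, -0.0003, 0.106] roll 0.0 dist 106
```

View pics/w5.png

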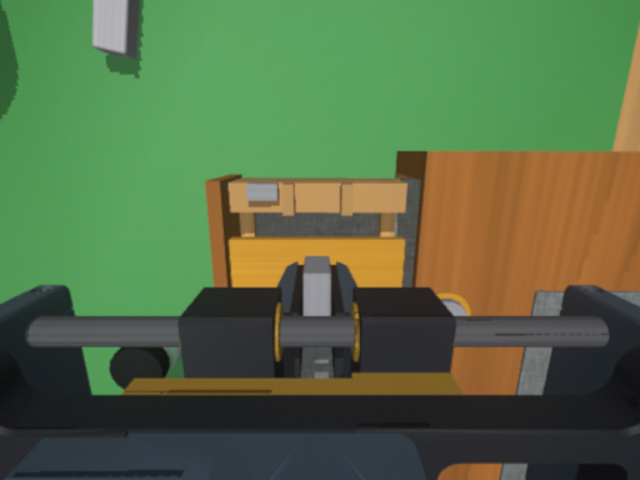

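```bash
cat >> h.py <<'E'
def lugs(P,sgn=1):
    """lug tops at one end (sgn +1: +y end) -> list of bounding boxes"""
    m=((P[...,2]>60)&(P[...,2]<70)&(P[...,0]>545)&(P[...,0]<655)&(P[...,1]*sgn>95)).astype('uint8')
    n,l,st,_=cv2.connectedComponentsWithStats(m)
    for i in range(1,n):
        if st[i,4]<20: continue
        q=P[l==i]; print('lug',np.round(np.percentile(q,[2,50,98],axis=0),1).tolist(),st[i].tolist())
E
python3 - <<'E'
from h import *
z=np.load('w5.npz'); im,P=z['im'],z['P']
lugs(P)
hsv=cv2.cvtColor(im,cv2.COLOR_BGR2HSV)
m=(abs(P[...,2]-14)<4)&(P[...,1]>60)&(P[...,1]<140)&(P[...,0]>530)&(P[...,0]<665); q=P[m]; print('floor',np.percentile(q,[1,50,99],axis=0).round(1))
m=(abs(P[...,2]-24)<3)&(P[...,1]>60)&(P[...,1]<140)&(P[...,0]>530)&(P[...,0]<665); q=P[m]; print('wall24',np.percentile(q,[1,50,99],axis=0).round(1))
m=(abs(P[...,2]-54)<3)&(P[...,1]>110)&(P[...,1]<170)&(P[...,0]>530)&(P[...,0]<665); q=P[m]; print('block',np.percentile(q,[1,50,99],axis=0).round(1))
m=(abs(P[...,2]-75)<3)&(P[...,1]>60)&(P[...,1]<170)&(P[...,0]>480)&(P[...,0]<560); q=P[m]; print('panel',np.percentile(q,[1,50,99],axis=0).round(1))
E_=[]
for v in range(110,160,4):
    r=P[v]; k=np.where((np.abs(r[:,2]-84)<2.5))[0]
    if len(k): E_.append(r[k[0],:2].round(1).tolist())
print('chest edge',E_)
q=P[np.abs(P[...,2]-84)<2.5]; print('chest ymax',np.percentile(q[:,1],99.9))
m=(hsv[...,1]>150)&(hsv[...,0]>10)&(hsv[...,0]<28)&(P[...,2]<145)&(P[...,2]>115)&(P[...,1]>60); q=P[m]; print('held',np.percentile(q,[.5,50,99.5],axis=0).round(1))
for v in (152,165,175,185): print(v,[ (int(u*4),P[v,u*4].round(0).tolist()) for u in range(44,84,3)])
E
```

```text
lug [[552.4, 132.3, 60.2], [563.3, 137.9, 61.4], [573.5, 144.0, 62.9]] [197, 147, 26, 14, 335]
lug [[578.1, 121.9, 61.5], [582.2, 133.4, 65.4], [586.0, 143.8, 66.8]] [226, 147, 10, 26, 255]
lug [[619.9, 121.5, 61.0], [623.5, 133.1, 65.4], [627.8, 143.2, 66.7]] [273, 147, 10, 26, 246]
floor [[548.8  92.3  11.9]
 [602.8 103.2  13.5]
 [656.3 114.3  15.6]]
wall24 [[536.5  94.4  21.9]
 [546.7 105.6  23.5]
 [664.9 116.6  25.4]]
block [[536.9 120.7  51.7]
 [606.7 131.6  53.5]
 [664.1 144.2  55.3]]
panel [[526.5  71.3  72.3]
 [531.9 111.8  74.4]
 [537.2 147.2  75.8]]
chest edge [[672.2, 164.4], [672.3, 161.3], [672.5, 158.3], [672.2, 155.1], [671.8, 151.9], [672.2, 148.7], [672.0, 145.6], [671.7, 142.6], [672.4, 139.2], [671.9, 135.9]]
chest ymax 164.9493612778751
held [[552.8  90.  117.3]
 [601.9 108.4 121.7]
 [651.  119.1 123.3]]
152 [(176, [537.0, 141.0, 76.0]), (188, [542.0, 139.0, 52.0]), (200, [555.0, 140.0, 61.0]), (212, [566.0, 140.0, 62.0]), (224, [575.0, 139.0, 54.0]), (236, [586.0, 138.0, 54.0]), (248, [597.0, 138.0, 52.0]), (260, [609.0, 138.0, 53.0]), (272, [620.0, 138.0, 54.0])
[... 668 characters left out ...]
0, 13.0]), (224, [570.0, 109.0, 13.0]), (236, [583.0, 109.0, 15.0]), (248, [596.0, 108.0, 13.0]), (260, [609.0, 109.0, 14.0]), (272, [623.0, 108.0, 14.0]), (284, [636.0, 108.0, 14.0]), (296, [649.0, 108.0, 14.0]), (308, [660.0, 110.0, 24.0]), (320, [675.0, 108.0, 13.0]), (332, [689.0, 108.0, 13.0])]
185 [(176, [535.0, 113.0, 76.0]), (188, [537.0, 105.0, 42.0]), (200, [545.0, 100.0, 23.0]), (212, [556.0, 98.0, 13.0]), (224, [569.0, 97.0, 13.0]), (236, [583.0, 97.0, 13.0]), (248, [596.0, 97.0, 14.0]), (260, [609.0, 97.0, 13.0]), (272, [623.0, 97.0, 13.0]), (284, [636.0, 97.0, 15.0]), (296, [649.0, 97.0, 14.0]), (308, [660.0, 99.0, 24.0]), (320, [676.0, 96.0, 13.0]), (332, [689.0, 96.0, 13.0])]
```

```bash
python3 -m pendant '[{"xyz":[0.0008,0.0015,0.015],"roll":0,"jaw":1},{"xyz":[0.0008,0.0015,0.04],"roll":0,"jaw":1},{"xyz":[0.0008,0.0015,0.065],"roll":0,"jaw":1},{"xyz":[0.0008,0.0015,0.085],"roll":0,"jaw":1},{"xyz":[0.0008,0.0015,0.095],"roll":0,"jaw":1},{"xyz":[0.0008,0.0015,0.101],"roll":0,"jaw":1},{"xyz":[0.0008,0.0015,0.1055],"roll":0,"jaw":1},{"xyz":[0.0008,0.0015,0.1055],"roll":0,"jaw":1}]'
```

```text
time_s: 10.4
ee_pos: [606.5, 89.1, 31.8]
ee_rot: [-180.0, -0.6, -0.7]
force: [0.0, -1.2, 16.0]
gripper_width: 13.9
```

```bash
python3 -m pendant '[{"xyz":[0,0,-0.01],"roll":0,"jaw":1},{"xyz":[0,0,-0.03],"roll":0,"jaw":1},{"xyz":[0,0,-0.05],"roll":0,"jaw":1},{"xyz":[0,0,-0.07],"roll":0,"jaw":1},{"xyz":[0,0,-0.08],"roll":0,"jaw":1},{"xyz":[0,0,-0.08],"roll":0,"jaw":1},{"xyz":[0,0,-0.08],"roll":0,"jaw":1},{"xyz":[0,0,-0.08],"roll":0,"jaw":1}]'
python3 - <<'E'
from h import *
im,d,P=grab('wrist'); cv2.imwrite('pics/w6.png',cv2.resize(im,(640,480))); np.savez('w6.npz',im=im,P=P)
go((602,91,26.5,-.7))
hsv=cv2.cvtColor(im,cv2.COLOR_BGR2HSV)
m=(hsv[...,1]>150)&(hsv[...,0]>10)&(hsv[...,0]<28)&(P[...,2]<145)&(P[...,2]>75)&(P[...,1]>60)&(P[...,0]<665); q=P[m]; print('held',np.percentile(q,[.5,50,99.5],axis=0).round(1)); lugs(P)
E
```

```text
time_s: 11.4
ee_pos: [602.0, 89.1, 106.0]
ee_rot: [180.0, 0.1, -0.7]
force: [0.0, 0.6, -2.4]
gripper_width: 13.5
t 11.4 tcp [602.1  89.2 106.1] rot [ 1.8e+02  1.0e-01 -7.0e-01] q6 8.0 w 13.4 F [-0.2  0.7 -2. ]
(602, 91, 26.5, -0.7) xyz [-0.0, -0.0019, 0.0796] roll 0.0 dist 80
held [[528.6  88.1  75.1]
 [597.1 107.1  95.4]
 [651.1 139.1  97.1]]
lug [[552.5, 132.1, 60.2], [562.9, 138.2, 61.4], [573.5, 144.1, 62.7]] [190, 148, 29, 16, 434]
lug [[578.1, 122.1, 60.8], [582.1, 132.9, 65.3], [585.9, 143.8, 66.8]] [222, 148, 12, 29, 302]
lug [[619.8, 121.6, 61.2], [623.6, 132.1, 65.4], [627.6, 143.0, 66.8]] [275, 148, 11, 29, 300]
```

View pics/w6.png

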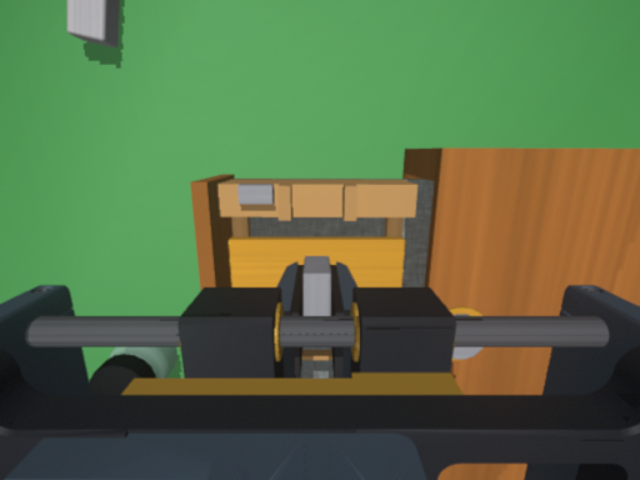

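The plate was simply on the bay floor: it hangs 6 mm lower in the grip than I assumed, because the lift began before the jaws had fully closed. I'll redo the lowering to the right height.

```bash
python3 -m pendant '[{"xyz":[0.0006,0,0.02],"roll":0,"jaw":1},{"xyz":[0.0006,0,0.04],"roll":0,"jaw":1},{"xyz":[0.0006,0,0.055],"roll":0,"jaw":1},{"xyz":[0.0006,0,0.064],"roll":0,"jaw":1},{"xyz":[0.0006,0,0.069],"roll":0,"jaw":1},{"xyz":[0.0006,0,0.0725],"roll":0,"jaw":1},{"xyz":[0.0006,0,0.0735],"roll":0,"jaw":1},{"xyz":[0.0006,0,0.0735],"roll":0,"jaw":1}]'
```

```text
time_s: 12.45
ee_pos: [603.4, 89.2, 33.8]
ee_rot: [180.0, -0.0, -0.7]
force: [1.3, 0.4, -2.4]
gripper_width: 13.8
```

```bash
python3 -m pendant '[{"xyz":[0,0,0],"roll":0,"jaw":0.8},{"xyz":[0,0,0],"roll":0,"jaw":0.6},{"xyz":[0,0,0],"roll":0,"jaw":0.5},{"xyz":[0,0,0],"roll":0,"jaw":0.5},{"xyz":[0,0,-0.02],"roll":0,"jaw":0.5},{"xyz":[0,0,-0.06],"roll":0,"jaw":0.5},{"xyz":[0,0,-0.1],"roll":0,"jaw":0.5},{"xyz":[0,0,-0.12],"roll":0,"jaw":0.5}]'
python3 - <<'E'
from h import *
im,d,P=grab('wrist'); cv2.imwrite('pics/w7.png',cv2.resize(im,(640,480))); np.savez('w7.npz',im=im,P=P)
go((558,-363.5,130,-31.3)); print(ribs(P,im,44,58))
E
python3 -m pendant '[{"xyz":[-0.005,0.04,0],"roll":2,"jaw":0.5},{"xyz":[-0.01,0.1,0],"roll":8,"jaw":0.3},{"xyz":[-0.015,0.16,0],"roll":14,"jaw":0},{"xyz":[-0.02,0.22,0],"roll":20,"jaw":0},{"xyz":[-0.025,0.28,0],"roll":25,"jaw":0},{"xyz":[-0.03,0.34,0],"roll":29,"jaw":0},{"xyz":[-0.035,0.40,0.01],"roll":30.6,"jaw":0},{"xyz":[-0.04,0.435,0.02],"roll":30.6,"jaw":0}]'
python3 -m pendant '[{"xyz":[0,0.015,0],"roll":0,"jaw":0},{"xyz":[0,0.015,0],"roll":0,"jaw":0},{"xyz":[0,0.015,0],"roll":0,"jaw":0},{"xyz":[0,0.015,0],"roll":0,"jaw":0},{"xyz":[0,0.015,0],"roll":0,"jaw":0},{"xyz":[0,0.015,0],"roll":0,"jaw":0},{"xyz":[0,0.015,0],"roll":0,"jaw":0},{"xyz":[0,0.015,0],"roll":0,"jaw":0}]'
python3 - <<'E'
from h import *
im,d,P=grab('wrist'); cv2.imwrite('pics/w8.png',cv2.resize(im,(640,480))); np.savez('w8.npz',im=im,P=P)
go((558,-363.5,12,-31.3))
print(plates(im,P));print(ribs(P,im))
E
```

```text
time_s: 13.45
ee_pos: [604.2, 89.4, 156.1]
ee_rot: [-180.0, -0.2, -0.7]
force: [-0.7, 0.1, -0.2]
gripper_width: 45.6
t 13.5 tcp [605.3  89.5 158.1] rot [-179.9   -0.4   -0.7] q6 8.0 w 45.5 F [ 1.3 -0.3  1.2]
(558, -363.5, 130, -31.3) xyz [-0.042, 0.4536, 0.0274] roll 30.6 dist 456
[([603.3, 90.3], -0.5, [12.9, 35.9], 51.5, [246, 176, 13, 34])]
time_s: 14.5
ee_pos: [557.1, -348.1, 132.3]
ee_rot: [180.0, 0.0, -31.4]
force: [0.3, 0.5, -1.0]
gripper_width: 91.2
time_s: 15.5
ee_pos: [550.2, -358.1, 133.4]
ee_rot: [180.0, -0.0, -31.3]
force: [-0.2, -0.4, 0.1]
gripper_width: 91.2
t 15.6 tcp [ 550.1 -358.1  133.4] rot [180.    0.  -31.3] q6 -2.8 w 91.4 F [1.1 0.8 0.2]
(558, -363.5, 12, -31.3) xyz [0.0095, 0.0005, 0.1214] roll 0.0 dist 122
[([528.0, -162.6], 6.5, [9.0, 2.1], 18.0, [120, 26, 14, 12]), ([416.1, -170.0], 20.2, [65.9, 59.2], 7.3, [17, 64, 77, 82]), ([559.4, -363.3], 148.0, [99.3, 54.1], 7.5, [219, 165, 89, 47]), ([465.2, -375.5], 135.8, [41.0, 37.0], 7.3, [187, 218, 34, 35])]
[([416.9, -172.2], 19.2, [14.5, 36.9], 37.2, [11, 87, 45, 35]), ([696.4, -364.9], -30.2, [21.6, 53.9], 37.1, [373, 97, 30, 58]), ([559.2, -363.4], -31.1, [13.7, 36.1], 37.4, [257, 178, 14, 35])]
```

View pics/w7.png

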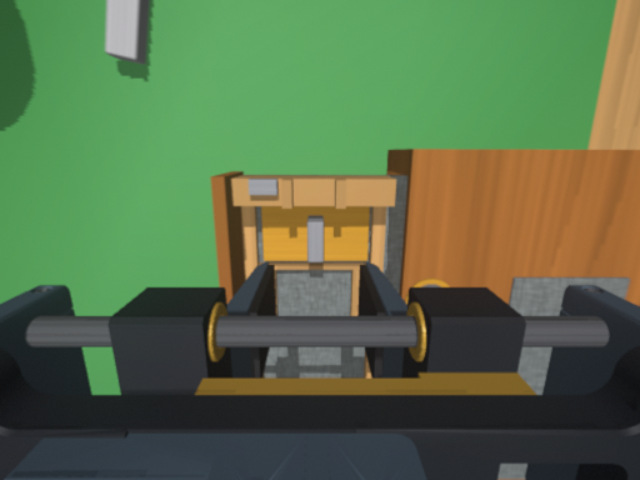

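The left long plate now lies flat in bay_long1, with its rib at (315,240) in the picture. Next is the second long plate.

```bash
python3 -m pendant '[{"xyz":[0.0106,0,0.02],"roll":0,"jaw":0.2},{"xyz":[0.0106,0,0.06],"roll":0,"jaw":0.5},{"xyz":[0.0106,0,0.095],"roll":0,"jaw":0.6},{"xyz":[0.0106,0,0.114],"roll":0,"jaw":0.6},{"xyz":[0.0106,0,0.1205],"roll":0,"jaw":0.6},{"xyz":[0.0106,0,0.1205],"roll":0,"jaw":0.6},{"xyz":[0.0106,0,0.1205],"roll":0,"jaw":1},{"xyz":[0.0106,0,0.1205],"roll":0,"jaw":1}]' 35
python3 -m pendant '[{"xyz":[0,0,0],"roll":0,"jaw":1},{"xyz":[0,0,0],"roll":0,"jaw":1},{"xyz":[0,0,0],"roll":0,"jaw":1},{"xyz":[0,0,-0.02],"roll":0,"jaw":1},{"xyz":[0,0,-0.06],"roll":0,"jaw":1},{"xyz":[0,0,-0.1],"roll":0,"jaw":1},{"xyz":[0,0,-0.13],"roll":0,"jaw":1},{"xyz":[0,0,-0.14],"roll":0,"jaw":1}]'
python3 -c "
from h import *
go((601.8,-42,150,-.7))"
```

```text
time_s: 16.55
ee_pos: [559.8, -364.0, 14.2]
ee_rot: [180.0, -0.1, -31.3]
force: [0.4, -1.0, -0.4]
gripper_width: 19.7
time_s: 17.55
ee_pos: [559.7, -363.9, 154.2]
ee_rot: [180.0, -0.1, -31.3]
force: [-0.0, 0.1, -2.5]
gripper_width: 13.9
t 17.6 tcp [ 559.7 -363.9  154.2] rot [ 1.80e+02 -1.00e-01 -3.13e+01] q6 -2.7 w 13.9 F [-0.   0.1 -2.5]
(601.8, -42, 150, -0.7) xyz [-0.1312, -0.297, 0.0039] roll -30.6 dist 325
```

```bash
python3 -m pendant '[{"xyz":[-0.01,-0.02,0],"roll":-2,"jaw":1},{"xyz":[-0.03,-0.06,0],"roll":-6,"jaw":1},{"xyz":[-0.05,-0.11,0],"roll":-11,"jaw":1},{"xyz":[-0.072,-0.16,0],"roll":-16,"jaw":1},{"xyz":[-0.093,-0.21,0],"roll":-21,"jaw":1},{"xyz":[-0.112,-0.255,0],"roll":-26,"jaw":1},{"xyz":[-0.126,-0.285,0],"roll":-29.5,"jaw":1},{"xyz":[-0.1312,-0.297,0],"roll":-30.6,"jaw":1}]'
python3 -m pendant '[{"xyz":[0,0,0],"roll":0,"jaw":1},{"xyz":[0,0,0],"roll":0,"jaw":1},{"xyz":[0,0,0],"roll":0,"jaw":1},{"xyz":[0,0,0.01],"roll":0,"jaw":1},{"xyz":[0,0,0.02],"roll":0,"jaw":1},{"xyz":[0,0,0.02],"roll":0,"jaw":1},{"xyz":[0,0,0.02],"roll":0,"jaw":1},{"xyz":[0,0,0.02],"roll":0,"jaw":1}]'
cat >> h.py <<'E'
def held(im,P,tcp):
    hsv=cv2.cvtColor(im,cv2.COLOR_BGR2HSV); Q=P-tcp
    m=(hsv[...,1]>150)&(hsv[...,0]>10)&(hsv[...,0]<28)&(Q[...,2]<5)&(Q[...,2]>-25)&(abs(Q[...,0])<58)&(abs(Q[...,1])<40)
    q=P[m]; print('held plate top, lo/med/hi',np.percentile(q,[.5,50,99.5],axis=0).round(1).tolist())
E
python3 - <<'E'
from h import *
s=env.state(); im,d,P=grab('wrist'); np.savez('w9.npz',im=im,P=P); cv2.imwrite('pics/w9.png',im)
held(im,P,np.array(s['ee_pos']))
go((601.2,-41.8,28,-.7))
hsv=cv2.cvtColor(im,cv2.COLOR_BGR2HSV)
for nm,a,b,z in(('floor',-80,0,14),('wall',-80,0,24)):
    m=(abs(P[...,2]-z)<3)&(P[...,1]>a)&(P[...,1]<b)&(P[...,0]>541)&(P[...,0]<665); 
    if m.any(): print(nm,np.percentile(P[m],[1,50,99],axis=0).round(1).tolist())
E
```

```text
time_s: 18.55
ee_pos: [599.7, -38.7, 150.9]
ee_rot: [-180.0, 0.2, -0.4]
force: [-0.4, -0.6, -3.2]
gripper_width: 13.7
time_s: 19.55
ee_pos: [601.6, -41.6, 133.3]
ee_rot: [180.0, -0.0, -0.7]
force: [0.6, -0.1, -2.4]
gripper_width: 13.8
held plate top, lo/med/hi [[552.8, -40.7, 121.3], [601.7, -23.3, 126.7], [650.8, -13.9, 128.3]]
t 19.6 tcp [601.6 -41.6 133.3] rot [180.   -0.   -0.7] q6 -4.4 w 13.7 F [-0.4  0.6 -2.1]
(601.2, -41.8, 28, -0.7) xyz [-0.0005, 0.0002, 0.1053] roll 0.0 dist 105
floor [[547.3, -42.5, 11.9], [600.8, -24.8, 13.5], [653.9, -0.6, 15.2]]
wall [[541.3, -39.3, 21.6], [623.9, -9.2, 23.5], [664.6, -0.2, 25.1]]
```

```bash
python3 -m pendant '[{"xyz":[-0.0007,0.0003,0.02],"roll":0,"jaw":1},{"xyz":[-0.0007,0.0003,0.045],"roll":0,"jaw":1},{"xyz":[-0.0007,0.0003,0.07],"roll":0,"jaw":1},{"xyz":[-0.0007,0.0003,0.088],"roll":0,"jaw":1},{"xyz":[-0.0007,0.0003,0.097],"roll":0,"jaw":1},{"xyz":[-0.0007,0.0003,0.102],"roll":0,"jaw":1},{"xyz":[-0.0007,0.0003,0.104],"roll":0,"jaw":1},{"xyz":[-0.0007,0.0003,0.104],"roll":0,"jaw":1}]'
```

```text
time_s: 20.6
ee_pos: [601.0, -42.0, 29.4]
ee_rot: [180.0, -0.1, -0.7]
force: [0.7, -0.5, -1.8]
gripper_width: 13.8
```

```bash
python3 -m pendant '[{"xyz":[0,0,0],"roll":0,"jaw":0.8},{"xyz":[0,0,0],"roll":0,"jaw":0.6},{"xyz":[0,0,0],"roll":0,"jaw":0.5},{"xyz":[0,0,0],"roll":0,"jaw":0.5},{"xyz":[0,0,-0.02],"roll":0,"jaw":0.5},{"xyz":[0,0,-0.06],"roll":0,"jaw":0.5},{"xyz":[0,0,-0.1],"roll":0,"jaw":0.5},{"xyz":[0,0,-0.12],"roll":0,"jaw":0.5}]'
python3 - <<'E'
from h import *
im,d,P=grab('wrist'); np.savez('w10.npz',im=im,P=P); cv2.imwrite('pics/w10.png',im); print(ribs(P,im,44,58))
E
python3 -m pendant '[{"xyz":[-0.01,0.01,0],"roll":-2,"jaw":0.5},{"xyz":[-0.035,0.025,0],"roll":-5,"jaw":0.3},{"xyz":[-0.065,0.048,0],"roll":-9,"jaw":0},{"xyz":[-0.1,0.072,0],"roll":-13,"jaw":0},{"xyz":[-0.135,0.096,0],"roll":-17,"jaw":0},{"xyz":[-0.16,0.115,0.01],"roll":-19.5,"jaw":0},{"xyz":[-0.178,0.128,0.018],"roll":-20.4,"jaw":0},{"xyz":[-0.183,0.132,0.02],"roll":-20.4,"jaw":0}]'
python3 -m pendant '[{"xyz":[0,0,0],"roll":0,"jaw":0},{"xyz":[0,0,0],"roll":0,"jaw":0},{"xyz":[0,0,0],"roll":0,"jaw":0},{"xyz":[0,0,0],"roll":0,"jaw":0},{"xyz":[0,0,0],"roll":0,"jaw":0},{"xyz":[0,0,0],"roll":0,"jaw":0},{"xyz":[0,0,0],"roll":0,"jaw":0},{"xyz":[0,0,0],"roll":0,"jaw":0}]'
python3 - <<'E'
from h import *
im,d,P=grab('wrist'); np.savez('w11.npz',im=im,P=P); cv2.imwrite('pics/w11.png',im)
go((416.5,-171.5,13,19.7))
for o in plates(im,P)+ribs(P,im): print(o)
E
```

```text
time_s: 21.6
ee_pos: [601.7, -42.0, 151.6]
ee_rot: [180.0, -0.2, -0.7]
force: [0.4, -0.6, 0.5]
gripper_width: 45.9
[([603.1, 90.1], -0.3, [13.1, 36.3], 51.3, [246, 35, 15, 44]), ([445.6, -15.5], -59.3, [41.3, 43.8], 54.5, [76, 150, 44, 43]), ([600.7, -41.3], -0.5, [12.7, 35.0], 51.4, [246, 177, 13, 34])]
time_s: 22.65
ee_pos: [414.6, -171.9, 128.2]
ee_rot: [-179.9, 0.1, 19.6]
force: [0.1, 0.7, -0.5]
gripper_width: 90.8
time_s: 23.65
ee_pos: [416.1, -171.8, 129.0]
ee_rot: [180.0, 0.0, 19.7]
force: [0.6, -0.5, -0.3]
gripper_width: 91.3
t 23.7 tcp [ 416.1 -171.8  129. ] rot [180.   -0.   19.7] q6 -43.6 w 90.8 F [ 0.3 -0.1  0.5]
(416.5, -171.5, 13, 19.7) xyz [0.0005, -0.0001, 0.116] roll 0.0 dist 116
([524.2, -49.6], 89.3, [222.4, 2.1], 19.4, [344, 0, 113, 217])
([555.8, 59.0], 25.8, [55.4, 16.4], 21.3, [499, 0, 13, 21])
([604.5, -40.5], 179.1, [74.4, 56.0], 21.4, [426, 99, 86, 75])
([415.7, -170.8], 19.9, [66.2, 52.6], 7.4, [224, 166, 60, 46])
([434.6, -28.3], 54.2, [12.6, 39.3], 31.3, [315, 33, 28, 44])
([594.3, -42.8], 10.3, [8.5, 35.3], 37.3, [460, 118, 31, 38])
([416.3, -171.0], 19.6, [13.5, 35.4], 37.3, [247, 179, 14, 35])
```

Both long plates are in. Now the first short plate.

```bash
python3 -m pendant '[{"xyz":[0,-0.0007,0.02],"roll":0,"jaw":0.2},{"xyz":[0,-0.0007,0.06],"roll":0,"jaw":0.5},{"xyz":[0,-0.0007,0.095],"roll":0,"jaw":0.6},{"xyz":[0,-0.0007,0.111],"roll":0,"jaw":0.6},{"xyz":[0,-0.0007,0.116],"roll":0,"jaw":0.6},{"xyz":[0,-0.0007,0.116],"roll":0,"jaw":0.6},{"xyz":[0,-0.0007,0.116],"roll":0,"jaw":1},{"xyz":[0,-0.0007,0.116],"roll":0,"jaw":1}]' 35
python3 -m pendant '[{"xyz":[0,0,0],"roll":0,"jaw":1},{"xyz":[0,0,0],"roll":0,"jaw":1},{"xyz":[0,0,0],"roll":0,"jaw":1},{"xyz":[0,0,-0.02],"roll":0,"jaw":1},{"xyz":[0,0,-0.06],"roll":0,"jaw":1},{"xyz":[0,0,-0.1],"roll":0,"jaw":1},{"xyz":[0,0,-0.13],"roll":0,"jaw":1},{"xyz":[0,0,-0.14],"roll":0,"jaw":1}]'
python3 -c "
from h import *
go((601.6,24.2,150,-.7))"
```

```text
time_s: 24.7
ee_pos: [416.3, -171.3, 13.6]
ee_rot: [179.9, -0.1, 19.7]
force: [0.2, 0.1, -0.1]
gripper_width: 19.8
time_s: 25.7
ee_pos: [416.3, -171.3, 154.1]
ee_rot: [179.9, -0.1, 19.7]
force: [-0.3, 0.4, -3.3]
gripper_width: 13.9
t 25.7 tcp [ 416.3 -171.3  154.1] rot [ 1.799e+02 -1.000e-01  1.970e+01] q6 -43.5 w 13.9 F [-0.3  0.4 -3.3]
(601.6, 24.2, 150, -0.7) xyz [0.2404, -0.1215, 0.0043] roll 20.4 dist 269
```

```bash
python3 -m pendant '[{"xyz":[0.015,-0.008,0],"roll":1,"jaw":1},{"xyz":[0.045,-0.023,0],"roll":4,"jaw":1},{"xyz":[0.085,-0.043,0],"roll":7,"jaw":1},{"xyz":[0.125,-0.063,0],"roll":11,"jaw":1},{"xyz":[0.165,-0.083,0],"roll":14,"jaw":1},{"xyz":[0.205,-0.104,0],"roll":17,"jaw":1},{"xyz":[0.23,-0.116,0],"roll":19.5,"jaw":1},{"xyz":[0.2404,-0.1215,0],"roll":20.4,"jaw":1}]'
python3 -m pendant '[{"xyz":[0,0,0],"roll":0,"jaw":1},{"xyz":[0,0,0],"roll":0,"jaw":1},{"xyz":[0,0,0],"roll":0,"jaw":1},{"xyz":[0,0,0.01],"roll":0,"jaw":1},{"xyz":[0,0,0.02],"roll":0,"jaw":1},{"xyz":[0,0,0.02],"roll":0,"jaw":1},{"xyz":[0,0,0.02],"roll":0,"jaw":1},{"xyz":[0,0,0.02],"roll":0,"jaw":1}]'
python3 - <<'E'
from h import *
s=env.state(); im,d,P=grab('wrist'); np.savez('w12.npz',im=im,P=P); cv2.imwrite('pics/w12.png',im)
held(im,P,np.array(s['ee_pos'])); lugs(P)
go((601.6,24.2,28.5,-.7))
m=(abs(P[...,2]-14)<3)&(P[...,1]>0)&(P[...,1]<54)&(P[...,0]>541)&(P[...,0]<665)
if m.any(): print(np.percentile(P[m],[1,50,99],axis=0).round(1).tolist())
print(ribs(P,im,44,58))
E
```

```text
time_s: 26.7
ee_pos: [601.0, 25.5, 150.8]
ee_rot: [180.0, 0.2, -0.6]
force: [-0.6, -0.2, -2.4]
gripper_width: 13.7
time_s: 27.7
ee_pos: [601.5, 24.4, 133.3]
ee_rot: [180.0, -0.0, -0.7]
force: [0.7, -0.0, -2.9]
gripper_width: 13.7
held plate top, lo/med/hi [[569.3, 25.9, 122.3], [601.6, 43.8, 127.1], [634.0, 51.6, 128.7]]
lug [[578.1, 121.8, 62.1], [582.2, 133.2, 65.4], [585.9, 143.8, 66.9]] [223, 65, 11, 30, 304]
lug [[552.4, 132.3, 60.2], [563.2, 138.3, 61.4], [573.6, 144.0, 62.8]] [192, 66, 28, 16, 414]
lug [[619.8, 121.2, 62.8], [623.8, 132.0, 65.4], [627.8, 142.5, 66.8]] [274, 66, 11, 29, 296]
t 27.8 tcp [601.4  24.4 133.3] rot [180.   -0.   -0.7] q6 1.9 w 13.7 F [ 0.2 -0.2 -2.6]
(601.6, 24.2, 28.5, -0.7) xyz [0.0001, 0.0002, 0.1048] roll 0.0 dist 105
[[565.1, 22.4, 11.9], [601.5, 38.2, 13.5], [638.2, 53.3, 15.3]]
[([603.8, 90.3], -0.9, [12.9, 34.1], 51.4, [248, 112, 15, 39]), ([445.1, -10.6], -89.8, [37.3, 44.5], 54.5, [78, 219, 45, 34])]
```

```bash
python3 -m pendant '[{"xyz":[0,0,0.02],"roll":0,"jaw":1},{"xyz":[0,0,0.045],"roll":0,"jaw":1},{"xyz":[0,0,0.07],"roll":0,"jaw":1},{"xyz":[0,0,0.088],"roll":0,"jaw":1},{"xyz":[0,0,0.097],"roll":0,"jaw":1},{"xyz":[0,0,0.102],"roll":0,"jaw":1},{"xyz":[0,0,0.104],"roll":0,"jaw":1},{"xyz":[0,0,0.104],"roll":0,"jaw":1}]'
```

```text
time_s: 28.75
ee_pos: [601.5, 24.4, 29.4]
ee_rot: [180.0, -0.1, -0.7]
force: [0.7, -0.3, -2.8]
gripper_width: 14.1
```

```bash
python3 -m pendant '[{"xyz":[0,0,0],"roll":0,"jaw":0.8},{"xyz":[0,0,0],"roll":0,"jaw":0.6},{"xyz":[0,0,0],"roll":0,"jaw":0.5},{"xyz":[0,0,0],"roll":0,"jaw":0.5},{"xyz":[0,0,-0.02],"roll":0,"jaw":0.5},{"xyz":[0,0,-0.06],"roll":0,"jaw":0.5},{"xyz":[0,0,-0.1],"roll":0,"jaw":0.5},{"xyz":[0,0,-0.12],"roll":0,"jaw":0.5}]'
python3 - <<'E'
from h import *
im,d,P=grab('wrist'); np.savez('w13.npz',im=im,P=P); cv2.imwrite('pics/w13.png',im); print(ribs(P,im,44,58))
E
python3 -m pendant '[{"xyz":[-0.015,0.04,0],"roll":-4,"jaw":0.5},{"xyz":[-0.035,0.095,0],"roll":-10,"jaw":0.3},{"xyz":[-0.055,0.15,0],"roll":-17,"jaw":0},{"xyz":[-0.075,0.205,0],"roll":-24,"jaw":0},{"xyz":[-0.095,0.26,0],"roll":-31,"jaw":0},{"xyz":[-0.115,0.315,0],"roll":-37,"jaw":0},{"xyz":[-0.133,0.365,0.01],"roll":-42,"jaw":0},{"xyz":[-0.148,0.4075,0.02],"roll":-43.7,"jaw":0}]'
python3 -m pendant '[{"xyz":[0,0,0],"roll":0,"jaw":0},{"xyz":[0,0,0],"roll":0,"jaw":0},{"xyz":[0,0,0],"roll":0,"jaw":0},{"xyz":[0,0,0],"roll":0,"jaw":0},{"xyz":[0,0,0],"roll":0,"jaw":0},{"xyz":[0,0,0],"roll":0,"jaw":0},{"xyz":[0,0,0],"roll":0,"jaw":0},{"xyz":[0,0,0],"roll":0,"jaw":0}]'
python3 - <<'E'
from h import *
im,d,P=grab('wrist'); np.savez('w14.npz',im=im,P=P); cv2.imwrite('pics/w14.png',im)
go((448.5,-381.3,13,43))
for o in plates(im,P)+ribs(P,im): print(o)
E
```

```text
time_s: 29.75
ee_pos: [602.2, 24.4, 151.6]
ee_rot: [-180.0, -0.2, -0.7]
force: [0.6, 0.3, -0.7]
gripper_width: 45.7
[([603.6, 90.1], -1.0, [12.9, 35.7], 51.4, [247, 112, 14, 38]), ([601.2, 24.4], -0.5, [12.8, 35.9], 51.4, [246, 178, 13, 34]), ([441.4, -8.4], -61.2, [29.4, 45.4], 54.5, [87, 214, 42, 34]), ([601.1, -32.7], -0.7, [12.3, 18.5], 51.3, [247, 235, 12, 18])]
time_s: 30.8
ee_pos: [447.1, -383.0, 128.2]
ee_rot: [-180.0, 0.0, 43.0]
force: [-0.4, -0.5, -0.0]
gripper_width: 91.2
time_s: 31.8
ee_pos: [448.3, -381.3, 129.0]
ee_rot: [180.0, 0.0, 43.0]
force: [-0.2, 0.2, 0.4]
gripper_width: 91.3
t 31.9 tcp [ 448.3 -381.3  128.9] rot [180.   0.  43.] q6 -84.5 w 91.1 F [ 0.6 -0.5 -0.3]
(448.5, -381.3, 13, 43) xyz [0.0002, 0.0001, 0.1159] roll 0.0 dist 116
([522.9, -130.5], 98.1, [66.1, 10.7], 16.4, [454, 33, 58, 59])
([449.6, -381.4], 44.9, [66.3, 53.6], 7.4, [224, 166, 60, 48])
([450.0, -380.8], 43.6, [13.5, 35.7], 37.4, [248, 180, 14, 35])
([499.1, -523.9], -44.6, [16.5, 49.3], 36.2, [182, 303, 42, 13])
```

```bash
python3 -m pendant '[{"xyz":[0.0012,0.0006,0.02],"roll":-1,"jaw":0.2},{"xyz":[0.0012,0.0006,0.06],"roll":-1,"jaw":0.5},{"xyz":[0.0012,0.0006,0.095],"roll":-1,"jaw":0.6},{"xyz":[0.0012,0.0006,0.111],"roll":-1,"jaw":0.6},{"xyz":[0.0012,0.0006,0.116],"roll":-1,"jaw":0.6},{"xyz":[0.0012,0.0006,0.116],"roll":-1,"jaw":0.6},{"xyz":[0.0012,0.0006,0.116],"roll":-1,"jaw":1},{"xyz":[0.0012,0.0006,0.116],"roll":-1,"jaw":1}]' 35
python3 -m pendant '[{"xyz":[0,0,0],"roll":0,"jaw":1},{"xyz":[0,0,0],"roll":0,"jaw":1},{"xyz":[0,0,0],"roll":0,"jaw":1},{"xyz":[0,0,-0.02],"roll":0,"jaw":1},{"xyz":[0,0,-0.06],"roll":0,"jaw":1},{"xyz":[0,0,-0.1],"roll":0,"jaw":1},{"xyz":[0,0,-0.13],"roll":0,"jaw":1},{"xyz":[0,0,-0.14],"roll":0,"jaw":1}]'
python3 -c "
from h import *
go((600,-107.8,150,-.7))"
```

```text
time_s: 32.85
ee_pos: [450.0, -381.3, 13.9]
ee_rot: [179.9, -0.0, 44.0]
force: [0.6, 0.9, -0.6]
gripper_width: 19.3
time_s: 33.85
ee_pos: [450.0, -381.3, 154.2]
ee_rot: [179.9, -0.0, 44.0]
force: [-0.6, -0.9, -2.7]
gripper_width: 14.0
t 33.9 tcp [ 450.  -381.3  154.2] rot [179.9  -0.   44. ] q6 -85.4 w 14.0 F [-0.6 -0.9 -2.7]
(600, -107.8, 150, -0.7) xyz [0.2979, -0.0924, 0.004] roll 44.7 dist 312
```

```bash
python3 -m pendant '[{"xyz":[0.015,-0.005,0],"roll":2,"jaw":1},{"xyz":[0.055,-0.017,0],"roll":8,"jaw":1},{"xyz":[0.105,-0.033,0],"roll":16,"jaw":1},{"xyz":[0.155,-0.048,0],"roll":24,"jaw":1},{"xyz":[0.205,-0.064,0],"roll":32,"jaw":1},{"xyz":[0.255,-0.079,0],"roll":39,"jaw":1},{"xyz":[0.285,-0.088,0],"roll":43,"jaw":1},{"xyz":[0.2979,-0.0924,0],"roll":44.7,"jaw":1}]'
python3 -m pendant '[{"xyz":[0,0,0],"roll":0,"jaw":1},{"xyz":[0,0,0],"roll":0,"jaw":1},{"xyz":[0,0,0],"roll":0,"jaw":1},{"xyz":[0,0,0.01],"roll":0,"jaw":1},{"xyz":[0,0,0.02],"roll":0,"jaw":1},{"xyz":[0,0,0.02],"roll":0,"jaw":1},{"xyz":[0,0,0.02],"roll":0,"jaw":1},{"xyz":[0,0,0.02],"roll":0,"jaw":1}]'
python3 - <<'E'
from h import *
s=env.state(); im,d,P=grab('wrist'); np.savez('w15.npz',im=im,P=P); cv2.imwrite('pics/w15.png',im)
held(im,P,np.array(s['ee_pos']))
go((600,-107.8,28.5,-.7))
m=(abs(P[...,2]-14)<3)&(P[...,1]>-138)&(P[...,1]<-78)&(P[...,0]>541)&(P[...,0]<665)
if m.any(): print(np.percentile(P[m],[1,50,99],axis=0).round(1).tolist())
print(ribs(P,im,44,58))
E
```

```text
time_s: 34.85
ee_pos: [599.4, -105.3, 150.8]
ee_rot: [-180.0, 0.2, -0.6]
force: [0.1, 0.4, -0.9]
gripper_width: 13.6
time_s: 35.85
ee_pos: [599.9, -107.5, 133.3]
ee_rot: [180.0, -0.0, -0.7]
force: [0.2, -0.9, -2.1]
gripper_width: 13.8
held plate top, lo/med/hi [[567.6, -106.3, 120.7], [600.0, -88.0, 126.9], [632.4, -80.2, 128.6]]
t 35.9 tcp [ 599.9 -107.5  133.3] rot [180.   -0.   -0.7] q6 -10.6 w 13.6 F [-0.2 -0.3 -2.1]
(600, -107.8, 28.5, -0.7) xyz [0.0, 0.0003, 0.1048] roll 0.0 dist 105
[[562.8, -108.4, 11.9], [599.8, -93.3, 13.5], [636.2, -78.6, 15.4]]
[([601.6, 24.1], -0.8, [13.0, 36.4], 51.2, [246, 29, 16, 48]), ([445.4, -14.7], 83.5, [42.9, 43.7], 54.4, [52, 76, 51, 52]), ([601.3, -41.6], -0.9, [12.7, 34.2], 51.4, [247, 112, 15, 39])]
```

```bash
python3 -m pendant '[{"xyz":[-0.0003,0.0003,0.02],"roll":0,"jaw":1},{"xyz":[-0.0003,0.0003,0.045],"roll":0,"jaw":1},{"xyz":[-0.0003,0.0003,0.07],"roll":0,"jaw":1},{"xyz":[-0.0003,0.0003,0.088],"roll":0,"jaw":1},{"xyz":[-0.0003,0.0003,0.097],"roll":0,"jaw":1},{"xyz":[-0.0003,0.0003,0.102],"roll":0,"jaw":1},{"xyz":[-0.0003,0.0003,0.104],"roll":0,"jaw":1},{"xyz":[-0.0003,0.0003,0.104],"roll":0,"jaw":1}]'
python3 -m pendant '[{"xyz":[0,0,0],"roll":0,"jaw":0.8},{"xyz":[0,0,0],"roll":0,"jaw":0.6},{"xyz":[0,0,0],"roll":0,"jaw":0.5},{"xyz":[0,0,0],"roll":0,"jaw":0.5},{"xyz":[0,0,-0.02],"roll":0,"jaw":0.5},{"xyz":[0,0,-0.06],"roll":0,"jaw":0.5},{"xyz":[0,0,-0.1],"roll":0,"jaw":0.5},{"xyz":[0,0,-0.12],"roll":0,"jaw":0.5}]'
python3 - <<'E'
from h import *
im,d,P=grab('wrist'); np.savez('w16.npz',im=im,P=P); cv2.imwrite('pics/w16.png',cv2.resize(im,(640,480))); print(ribs(P,im,44,58)); go()
im,d,P=grab('top'); np.savez('top2.npz',im=im,P=P); cv2.imwrite('pics/top2.png',cv2.resize(im,(800,600)))
hsv=cv2.cvtColor(im,cv2.COLOR_BGR2HSV)
m=((P[...,2]>10)&(P[...,2]<30)&(P[...,0]<600)&(P[...,1]>180)&(P[...,1]<540)&(hsv[...,1]<60)&(hsv[...,2]>90)).astype('uint8')
n,l,st,_=cv2.connectedComponentsWithStats(m)
for i in range(1,n):
  if st[i,4]>60: print('bar',cv2.minAreaRect(P[l==i][:,:2].astype('float32')),st[i])
E
```

```text
time_s: 36.9
ee_pos: [599.7, -107.8, 29.5]
ee_rot: [180.0, -0.1, -0.7]
force: [0.5, -0.3, -2.3]
gripper_width: 13.9
time_s: 37.9
ee_pos: [600.3, -108.0, 151.6]
ee_rot: [180.0, -0.2, -0.7]
force: [0.4, 0.6, -0.8]
gripper_width: 45.4
[([601.5, 23.9], -0.9, [12.2, 36.3], 51.3, [246, 35, 14, 45]), ([444.3, -14.5], 89.5, [42.9, 43.9], 54.4, [64, 78, 47, 49]), ([600.7, -41.9], -0.4, [12.9, 34.6], 51.3, [246, 112, 14, 37]), ([599.4, -107.9], -0.7, [12.8, 36.1], 51.4, [246, 177, 13, 35])]
t 38.0 tcp [ 601.4 -108.2  153.6] rot [179.9  -0.4  -0.7] q6 -10.6 w 45.6 F [ 0.7 -0.1  0.9]
bar ((473.1519775390625, 378.123779296875), (280.7844543457031, 27.566253662109375), 78.07935333251953) [ 99 205  83  23 651]
bar ((385.0799255371094, 512.0980224609375), (55.98539733886719, 67.0048599243164), 88.26383972167969) [ 89 233  18  21 183]
```

View pics/top2.png

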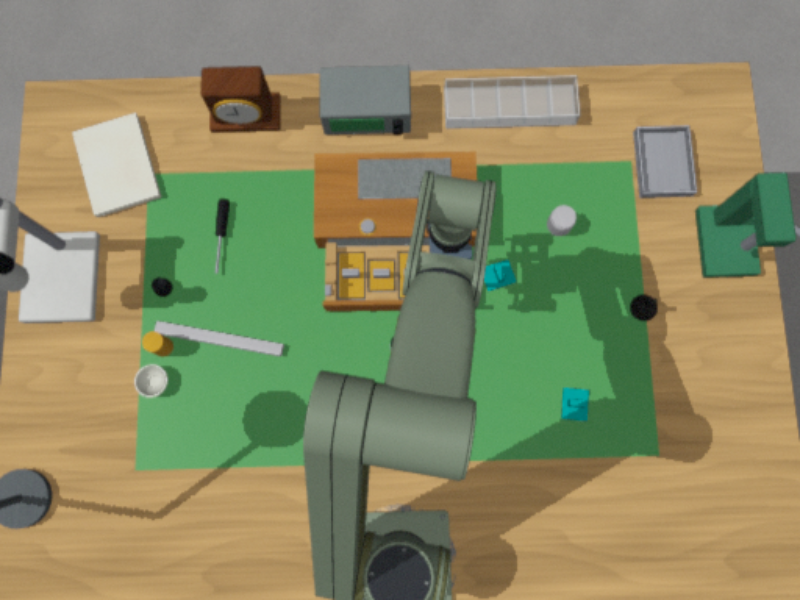

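All four plates are seated. The bar lies undisturbed from (157,328) to (283,350), next to the weight. I'll go to the bar.

```bash
python3 -m pendant '[{"xyz":[-0.01,-0.04,0],"roll":1,"jaw":0.5},{"xyz":[-0.025,-0.1,0],"roll":3,"jaw":0.3},{"xyz":[-0.045,-0.16,0],"roll":5,"jaw":0},{"xyz":[-0.06,-0.22,0],"roll":7,"jaw":0},{"xyz":[-0.08,-0.28,0],"roll":9,"jaw":0},{"xyz":[-0.095,-0.34,0],"roll":10,"jaw":0},{"xyz":[-0.112,-0.4,0],"roll":11.2,"jaw":0},{"xyz":[-0.125,-0.455,0.01],"roll":11.2,"jaw":0}]'
python3 -m pendant '[{"xyz":[-0.01,-0.03,0.01],"roll":0,"jaw":0},{"xyz":[-0.014,-0.028,0.01],"roll":0,"jaw":0},{"xyz":[-0.014,-0.028,0.01],"roll":0,"jaw":0},{"xyz":[-0.014,-0.028,0.01],"roll":0,"jaw":0},{"xyz":[-0.014,-0.028,0.01],"roll":0,"jaw":0},{"xyz":[-0.014,-0.028,0.01],"roll":0,"jaw":0},{"xyz":[-0.014,-0.028,0.01],"roll":0,"jaw":0},{"xyz":[-0.014,-0.028,0.01],"roll":0,"jaw":0}]'
cat >> h.py <<'E'
def bar(im,P,z0,z1,ax=(0,1)):
    hsv=cv2.cvtColor(im,cv2.COLOR_BGR2HSV)
    m=((P[...,2]>z0)&(P[...,2]<z1)&(hsv[...,1]<70)&(hsv[...,2]>80)).astype('uint8')
    n,l,st,_=cv2.connectedComponentsWithStats(m)
    for i in range(1,n):
        if st[i,4]>200:
            q=P[l==i]; print('bar?',cv2.minAreaRect(q[:,:2].astype('float32')),np.median(q[:,2]).round(1),st[i].tolist())
E
python3 - <<'E'
from h import *
im,d,P=grab('wrist'); np.savez('w17.npz',im=im,P=P); cv2.imwrite('pics/w17.png',cv2.resize(im,(640,480)))
go((473,378,3,-11.9)); bar(im,P,12,23)
E
```

```text
time_s: 39.0
ee_pos: [478.8, 350.7, 138.1]
ee_rot: [180.0, -0.0, -11.9]
force: [2.1, 0.6, -0.2]
gripper_width: 91.2
time_s: 40.0
ee_pos: [471.9, 378.9, 129.0]
ee_rot: [180.0, -0.0, -11.9]
force: [-0.4, -0.1, -0.5]
gripper_width: 91.2
t 40.0 tcp [471.9 378.9 128.9] rot [180.   -0.  -11.9] q6 49.6 w 91.4 F [ 0.1 -0.8 -0.4]
(473, 378, 3, -11.9) xyz [0.0013, 0.0007, 0.1259] roll 0.0 dist 126
bar? ((384.0226135253906, 516.0126953125), (56.756370544433594, 56.29969024658203), 44.06081771850586) 16.7 [104, 43, 61, 66, 1496]
bar? ((480.7896728515625, 411.4849853515625), (211.87960815429688, 26.029468536376953), 78.00382232666016) 17.4 [243, 51, 27, 202, 4961]
bar? ((661.0671997070312, 383.9394226074219), (6.021703243255615, 85.57685089111328), 85.56226348876953) 14.9 [386, 144, 84, 16, 448]
bar? ((448.2972106933594, 259.0380859375), (33.457523345947266, 25.862274169921875), 78.07966613769531) 17.4 [244, 278, 22, 24, 520]
```

View pics/w17.png

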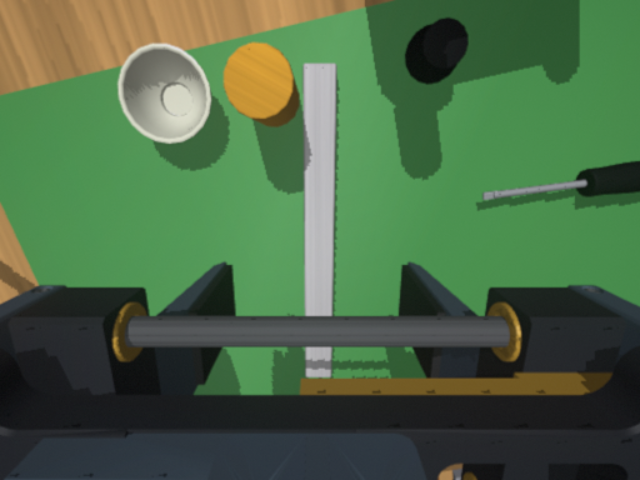

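```bash
python3 -m pendant '[{"xyz":[0.0019,0.0003,0.02],"roll":0,"jaw":0.2},{"xyz":[0.0019,0.0003,0.06],"roll":0,"jaw":0.4},{"xyz":[0.0019,0.0003,0.095],"roll":0,"jaw":0.5},{"xyz":[0.0019,0.0003,0.115],"roll":0,"jaw":0.5},{"xyz":[0.0019,0.0003,0.123],"roll":0,"jaw":0.5},{"xyz":[0.0019,0.0003,0.125],"roll":0,"jaw":0.5},{"xyz":[0.0019,0.0003,0.125],"roll":0,"jaw":1},{"xyz":[0.0019,0.0003,0.125],"roll":0,"jaw":1}]' 50
python3 -m pendant '[{"xyz":[0,0,0],"roll":0,"jaw":1},{"xyz":[0,0,0],"roll":0,"jaw":1},{"xyz":[0,0,0],"roll":0,"jaw":1},{"xyz":[0,0,-0.015],"roll":0,"jaw":1},{"xyz":[0,0,-0.05],"roll":0,"jaw":1},{"xyz":[0,0,-0.09],"roll":0,"jaw":1},{"xyz":[0,0,-0.12],"roll":0,"jaw":1},{"xyz":[0,0,-0.14],"roll":0,"jaw":1}]'
python3 - <<'E'
from h import *
go((601.6,-8.8,145,-.7)); im,d,P=grab('wrist'); np.savez('w18.npz',im=im,P=P); bar(im,P,135,175)
E
```

```text
time_s: 41.05
ee_pos: [474.2, 378.7, 4.8]
ee_rot: [-179.9, -0.1, -11.9]
force: [0.2, -0.3, 0.5]
gripper_width: 28.5
time_s: 42.05
ee_pos: [473.8, 378.3, 145.8]
ee_rot: [-179.9, -0.1, -11.9]
force: [-0.5, 0.3, -2.7]
gripper_width: 26.0
t 42.0 tcp [473.8 378.3 145.8] rot [-1.799e+02 -1.000e-01 -1.190e+01] q6 49.4 w 26.0 F [-0.5  0.3 -2.7]
(601.6, -8.8, 145, -0.7) xyz [0.2048, 0.3525, 0.0007] roll -11.2 dist 408
bar? ((486.84130859375, 440.7632751464844), (142.8585662841797, 26.092445373535156), 78.16170501708984) 158.3 [229, 0, 50, 253, 11279]
bar? ((466.824462890625, 343.9569091796875), (21.43033790588379, 25.761356353759766), 77.21334075927734) 158.4 [235, 278, 38, 25, 945]
```

```bash
python3 -m pendant '[{"xyz":[0.01,0.017,0],"roll":0,"jaw":1},{"xyz":[0.03,0.05,0],"roll":-1,"jaw":1},{"xyz":[0.055,0.092,0],"roll":-3,"jaw":1},{"xyz":[0.08,0.135,0],"roll":-4,"jaw":1},{"xyz":[0.105,0.18,0],"roll":-5.5,"jaw":1},{"xyz":[0.13,0.224,0],"roll":-7,"jaw":1},{"xyz":[0.155,0.267,0],"roll":-8.5,"jaw":1},{"xyz":[0.178,0.306,0],"roll":-10,"jaw":1}]'
python3 -m pendant '[{"xyz":[0.015,0.026,0],"roll":-0.7,"jaw":1},{"xyz":[0.023,0.04,0],"roll":-1.2,"jaw":1},{"xyz":[0.0265,0.0465,0],"roll":-1.2,"jaw":1},{"xyz":[0.0265,0.0465,0],"roll":-1.2,"jaw":1},{"xyz":[0.0265,0.0465,0.01],"roll":-1.2,"jaw":1},{"xyz":[0.0265,0.0465,0.02],"roll":-1.2,"jaw":1},{"xyz":[0.0265,0.0465,0.02],"roll":-1.2,"jaw":1},{"xyz":[0.0265,0.0465,0.02],"roll":-1.2,"jaw":1}]'
python3 - <<'E'
from h import *
go((601.2,-8.8,59,-.75)); im,d,P=grab('wrist'); np.savez('w19.npz',im=im,P=P); cv2.imwrite('pics/w19.png',cv2.resize(im,(640,480))); bar(im,P,120,150); lugs(P); print(ribs(P,im,46,57))
im,d,P=grab('top'); np.savez('top3.npz',im=im,P=P); bar(im,P,115,155)
E
```

```text
time_s: 43.1
ee_pos: [583.7, 39.0, 142.3]
ee_rot: [179.9, 0.2, -1.9]
force: [0.4, -0.2, -3.3]
gripper_width: 25.5
time_s: 44.1
ee_pos: [609.8, -4.9, 123.9]
ee_rot: [180.0, 0.0, -0.7]
force: [0.0, 0.0, -2.8]
gripper_width: 25.5
t 44.1 tcp [609.8  -4.9 123.9] rot [180.    0.   -0.7] q6 -0.9 w 25.5 F [ 0.   0.  -2.8]
(601.2, -8.8, 59, -0.75) xyz [-0.0085, 0.004, 0.0649] roll 0.1 dist 66
bar? ((610.537353515625, 59.2818603515625), (143.0439453125, 25.964202880859375), 89.39854431152344) 136.4 [229, 0, 50, 253, 11238]
bar? ((609.3261108398438, -40.36901092529297), (25.750463485717773, 20.76251792907715), 0.5274459719657898) 136.5 [235, 278, 38, 25, 931]
lug [[577.9, 121.7, 60.6], [582.1, 132.3, 65.3], [585.9, 143.6, 66.6]] [209, 20, 13, 35, 389]
lug [[552.3, 132.0, 60.1], [563.1, 138.2, 61.5], [573.7, 144.0, 62.8]] [176, 22, 30, 19, 505]
[([445.3, -14.4], -70.7, [43.2, 43.3], 54.4, [57, 193, 48, 44])]
```

View pics/w19.png

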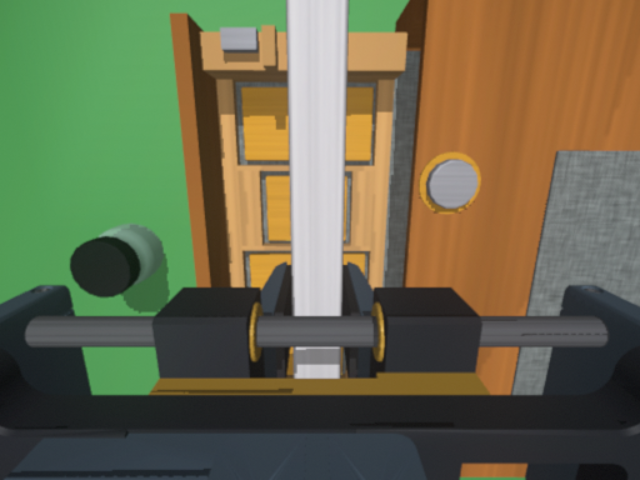

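```bash
python3 -m pendant '[{"xyz":[-0.002,0.001,0],"roll":0,"jaw":1},{"xyz":[-0.005,0.0025,0],"roll":0,"jaw":1},{"xyz":[-0.0085,0.004,0],"roll":0,"jaw":1},{"xyz":[-0.0085,0.004,0.01],"roll":0,"jaw":1},{"xyz":[-0.0085,0.004,0.02],"roll":0,"jaw":1},{"xyz":[-0.0085,0.004,0.025],"roll":0,"jaw":1},{"xyz":[-0.0085,0.004,0.025],"roll":0,"jaw":1},{"xyz":[-0.0085,0.004,0.025],"roll":0,"jaw":1}]'
python3 - <<'E'
from h import *
go((601.2,-8.8,59,-.75)); im,d,P=grab('wrist'); np.savez('w20.npz',im=im,P=P); bar(im,P,95,125)
for n in('top','scene'):
    im,d,P=grab(n); np.savez(n+'4.npz',im=im,P=P)
    m=(P[...,2]>92)&(P[...,2]<122)&(abs(P[...,0]-601)<18)&(abs(P[...,1])<190)
    q=P[m]; q=q[np.argsort(q[:,1])]; print(n,len(q),q[:2].round(1).tolist(),q[-3:].round(1).tolist())
E
```

```text
time_s: 45.2
ee_pos: [601.5, -9.1, 99.1]
ee_rot: [180.0, -0.0, -0.7]
force: [0.4, -0.4, -2.7]
gripper_width: 25.4
t 45.2 tcp [601.5  -9.1  99.1] rot [180.   -0.   -0.7] q6 -1.3 w 25.4 F [ 0.4 -0.4 -2.7]
(601.2, -8.8, 59, -0.75) xyz [-0.0003, -0.0003, 0.0401] roll 0.1 dist 40
bar? ((601.8907470703125, 54.96751403808594), (142.95269775390625, 27.180110931396484), 88.84795379638672) 111.5 [229, 0, 50, 253, 11251]
bar? ((601.1598510742188, -44.61407470703125), (20.758779525756836, 25.206207275390625), 88.08921813964844) 111.7 [235, 278, 38, 25, 929]
top 341 [[602.7, -146.9, 112.2], [605.3, -146.8, 115.0]] [[600.9, 130.9, 110.9], [594.1, 130.9, 111.2], [615.4, 131.2, 106.9]]
scene 342 [[593.3, -120.8, 109.7], [590.6, -117.9, 110.2]] [[609.0, 133.4, 107.8], [609.2, 133.6, 103.9], [601.5, 134.1, 113.2]]
```

```bash
python3 -m pendant '[{"xyz":[-0.0003,0.0002,0.01],"roll":0,"jaw":1},{"xyz":[-0.0003,0.0002,0.018],"roll":0,"jaw":1},{"xyz":[-0.0003,0.0002,0.025],"roll":0,"jaw":1},{"xyz":[-0.0003,0.0002,0.03],"roll":0,"jaw":1},{"xyz":[-0.0003,0.0002,0.034],"roll":0,"jaw":1},{"xyz":[-0.0003,0.0002,0.037],"roll":0,"jaw":1},{"xyz":[-0.0003,0.0002,0.039],"roll":0,"jaw":1},{"xyz":[-0.0003,0.0002,0.039],"roll":0,"jaw":1}]'
python3 - <<'E'
from h import *
go((601.2,-8.8,59,-.75)); im,d,P=grab('wrist'); np.savez('w21.npz',im=im,P=P); bar(im,P,58,80); lugs(P)
E
```

```text
time_s: 46.35
ee_pos: [600.9, -9.3, 59.9]
ee_rot: [180.0, 0.0, -0.7]
force: [0.3, 0.6, -3.2]
gripper_width: 25.6
t 46.4 tcp [600.9  -9.3  59.9] rot [180.    0.   -0.7] q6 -1.3 w 25.6 F [ 0.3  0.6 -3.2]
(601.2, -8.8, 59, -0.75) xyz [0.0003, -0.0005, 0.0009] roll 0.1 dist 1
bar? ((601.7806396484375, 54.67644500732422), (143.16427612304688, 26.096479415893555), 89.34868621826172) 72.4 [229, 0, 50, 253, 11243]
bar? ((600.5931396484375, -44.33289337158203), (19.990013122558594, 25.488035202026367), 89.52669525146484) 72.6 [235, 278, 38, 25, 933]
lug [[577.8, 121.6, 60.5], [582.0, 124.6, 65.2], [585.7, 128.5, 66.7]] [207, 0, 17, 19, 285]
lug [[619.6, 121.0, 60.8], [623.3, 124.0, 65.1], [627.3, 128.2, 66.6]] [285, 0, 16, 19, 292]
```

```bash
python3 -m pendant '[{"xyz":[0,0,0.0005],"roll":0,"jaw":1},{"xyz":[0,0,0.001],"roll":0,"jaw":1},{"xyz":[0,0,0.001],"roll":0,"jaw":1},{"xyz":[0,0,0.001],"roll":0,"jaw":0.6},{"xyz":[0,0,0.001],"roll":0,"jaw":0.5},{"xyz":[0,0,0.001],"roll":0,"jaw":0.5},{"xyz":[0,0,0.001],"roll":0,"jaw":0.5},{"xyz":[0,0,0.001],"roll":0,"jaw":0.5}]'
python3 -m pendant '[{"xyz":[0,0,-0.01],"roll":0,"jaw":0.5},{"xyz":[0,0,-0.03],"roll":0,"jaw":0.5},{"xyz":[0,0,-0.06],"roll":0,"jaw":0.5},{"xyz":[0,0,-0.09],"roll":0,"jaw":0.5},{"xyz":[-0.06,0,-0.12],"roll":0,"jaw":0.6},{"xyz":[-0.12,0,-0.15],"roll":0,"jaw":0.8},{"xyz":[-0.15,0,-0.15],"roll":0,"jaw":1},{"xyz":[-0.15,0,-0.15],"roll":0,"jaw":1}]'
python3 -m pendant '[{"xyz":[0,0,0],"roll":0,"jaw":1},{"xyz":[0,0,0],"roll":0,"jaw":1},{"xyz":[0,0,0],"roll":0,"jaw":1},{"xyz":[0,0,0],"roll":0,"jaw":1},{"xyz":[0,0,0],"roll":0,"jaw":1},{"xyz":[0,0,0],"roll":0,"jaw":1},{"xyz":[0,0,0],"roll":0,"jaw":1},{"xyz":[0,0,0],"roll":0,"jaw":1}]'
python3 - <<'E'
from h import *
go(); im,d,P=grab('wrist'); np.savez('w22.npz',im=im,P=P); cv2.imwrite('pics/w22.png',cv2.resize(im,(640,480))); bar(im,P,62,80)
im,d,P=grab('top'); cv2.imwrite('pics/top5.png',cv2.resize(im[100:220,180:330],(750,600))); np.savez('top5.npz',im=im,P=P); bar(im,P,62,80)
im,d,P=grab('scene'); bar(im,P,64,78)
E
```

```text
time_s: 47.4
ee_pos: [600.9, -9.3, 59.0]
ee_rot: [180.0, -0.0, -0.7]
force: [0.1, -0.5, -1.0]
gripper_width: 45.7
time_s: 48.4
ee_pos: [448.9, -7.4, 210.6]
ee_rot: [180.0, -0.1, -0.7]
force: [1.0, -0.3, -0.6]
gripper_width: 9.3
time_s: 49.4
ee_pos: [450.9, -7.5, 209.0]
ee_rot: [180.0, -0.0, -0.7]
force: [0.4, -0.3, -0.1]
gripper_width: 0.3
t 49.4 tcp [450.9  -7.5 209. ] rot [180.   -0.   -0.7] q6 -1.7 w 0.3 F [ 0.4 -0.3 -0.1]
bar? ((601.0262451171875, 16.778579711914062), (228.26434326171875, 26.423404693603516), 89.33580780029297) 71.3 [359, 57, 50, 196, 4848]
bar? ((598.9999389648438, -139.42245483398438), (25.871889114379883, 16.712757110595703), 0.5784079432487488) 71.4 [355, 278, 23, 11, 225]
bar? ((601.2728881835938, -8.09808349609375), (282.06109619140625, 32.11125946044922), 87.85687255859375) 70.1 [223, 184, 46, 39, 362]
```

View pics/w22.png

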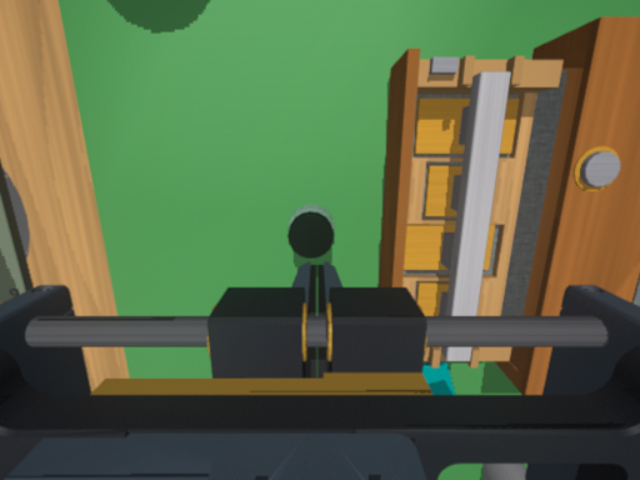

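```bash
python3 -m pendant '[{"xyz":[0.02,0,0],"roll":0,"jaw":1},{"xyz":[0.046,0,0],"roll":0,"jaw":1},{"xyz":[0.046,0,0.03],"roll":0,"jaw":1},{"xyz":[0.046,0,0.07],"roll":0,"jaw":1},{"xyz":[0.046,0,0.11],"roll":0,"jaw":1},{"xyz":[0.046,0,0.15],"roll":0,"jaw":1},{"xyz":[0.046,0,0.175],"roll":0,"jaw":1},{"xyz":[0.046,0,0.179],"roll":0,"jaw":1}]' 30
python3 -m pendant '[{"xyz":[0.002,0,0],"roll":0,"jaw":1},{"xyz":[0.004,0,0],"roll":0,"jaw":1},{"xyz":[0.006,0,0],"roll":0,"jaw":1},{"xyz":[0.01,0,0],"roll":0,"jaw":1},{"xyz":[0.014,0,0],"roll":0,"jaw":1},{"xyz":[0.018,0,0],"roll":0,"jaw":1},{"xyz":[0.022,0,0],"roll":0,"jaw":1},{"xyz":[0.026,0,0],"roll":0,"jaw":1}]'
```

```text
time_s: 50.55
ee_pos: [495.7, -8.0, 28.5]
ee_rot: [180.0, 0.2, -0.7]
force: [-0.5, -0.2, 0.1]
gripper_width: 0.7
time_s: 51.55
ee_pos: [523.0, -8.3, 29.9]
ee_rot: [180.0, 0.0, -0.7]
force: [-1.6, -0.8, 1.0]
gripper_width: 0.4
```

```bash
python3 -m pendant '[{"xyz":[0.005,0,0],"roll":0,"jaw":1},{"xyz":[0.012,0,0],"roll":0,"jaw":1},{"xyz":[0.02,0,0],"roll":0,"jaw":1},{"xyz":[0.028,0,0],"roll":0,"jaw":1},{"xyz":[0.036,0,0],"roll":0,"jaw":1},{"xyz":[0.044,0,0],"roll":0,"jaw":1},{"xyz":[0.052,0,0],"roll":0,"jaw":1},{"xyz":[0.06,0,0],"roll":0,"jaw":1}]'
python3 - <<'E'
from h import *
go(); im,d,P=grab('wrist'); np.savez('w23.npz',im=im,P=P); cv2.imwrite('pics/w23.png',cv2.resize(im,(640,480)))
m=(abs(P[...,2]-75)<3)&(P[...,1]>20)&(P[...,1]<140)&(P[...,0]>480)&(P[...,0]<665); q=P[m]; print('panel',np.percentile(q,[1,50,99],axis=0).round(1).tolist()); bar(im,P,62,80)
E
```

```text
time_s: 52.55
ee_pos: [583.3, -9.2, 29.9]
ee_rot: [180.0, 0.0, -0.7]
force: [-3.2, -2.1, 0.5]
gripper_width: 0.6
t 52.5 tcp [583.3  -9.2  29.9] rot [180.    0.   -0.7] q6 -1.3 w 0.6 F [-3.2 -2.1  0.5]
panel [[596.8, 21.3, 72.1], [602.3, 73.8, 74.3], [664.4, 112.9, 75.9]]
bar? ((666.5391845703125, 54.87553405761719), (119.64662170410156, 15.66013240814209), 88.88321685791016) 71.2 [388, 0, 84, 253, 9700]
bar? ((665.8049926757812, -28.33892250061035), (28.595500946044922, 14.903510093688965), 89.8326416015625) 71.3 [384, 278, 35, 38, 1071]
bar? ((664.6316528320312, -85.1473159790039), (15.259570121765137, 15.000948905944824), 9.955720901489258) 71.4 [374, 371, 27, 13, 315]
```

View pics/w23.png

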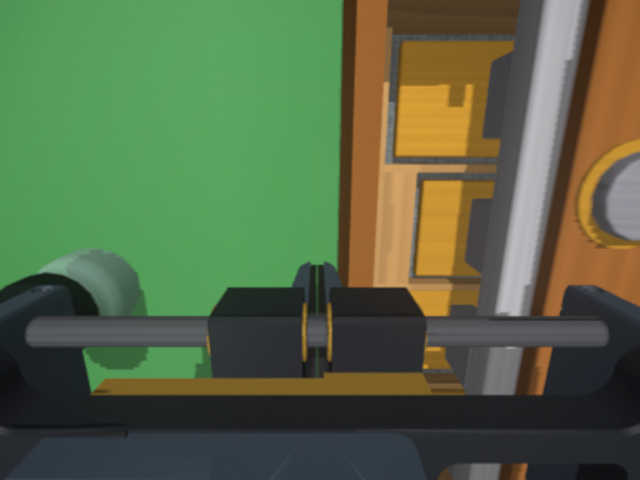

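The drawer is about half in, with the bar sliding under the chest's edge and everything still in place. I'll keep pushing.

```bash
python3 -m pendant '[{"xyz":[0.006,0,0],"roll":0,"jaw":1},{"xyz":[0.014,0,0],"roll":0,"jaw":1},{"xyz":[0.022,0,0],"roll":0,"jaw":1},{"xyz":[0.03,0,0],"roll":0,"jaw":1},{"xyz":[0.037,0,0],"roll":0,"jaw":1},{"xyz":[0.044,0,0],"roll":0,"jaw":1},{"xyz":[0.051,0,0],"roll":0,"jaw":1},{"xyz":[0.058,0,0],"roll":0,"jaw":1}]'
python3 -m pendant '[{"xyz":[0.004,0,0],"roll":0,"jaw":1},{"xyz":[0.008,0,0],"roll":0,"jaw":1},{"xyz":[0.011,0,0],"roll":0,"jaw":1},{"xyz":[0.013,0,0],"roll":0,"jaw":1},{"xyz":[0.015,0,0],"roll":0,"jaw":1},{"xyz":[0.0165,0,0],"roll":0,"jaw":1},{"xyz":[0.018,0,0],"roll":0,"jaw":1},{"xyz":[0.018,0,0],"roll":0,"jaw":1}]'
```

```text
time_s: 53.6
ee_pos: [641.3, -9.8, 30.0]
ee_rot: [180.0, 0.0, -0.7]
force: [-4.1, -0.4, 1.9]
gripper_width: 0.2
time_s: 54.6
ee_pos: [656.0, -10.0, 29.9]
ee_rot: [180.0, 0.4, -0.7]
force: [-10.3, -0.9, 6.2]
gripper_width: 0.4
```

```bash
python3 -m pendant '[{"xyz":[0.001,0,0],"roll":0,"jaw":1},{"xyz":[0.002,0,0],"roll":0,"jaw":1},{"xyz":[0.003,0,0],"roll":0,"jaw":1},{"xyz":[0.004,0,0],"roll":0,"jaw":1},{"xyz":[0.005,0,0],"roll":0,"jaw":1},{"xyz":[0.005,0,0],"roll":0,"jaw":1},{"xyz":[0.005,0,0],"roll":0,"jaw":1},{"xyz":[0.005,0,0],"roll":0,"jaw":1}]'
python3 -c "
from h import *
go()"
```

```text
time_s: 55.6
ee_pos: [655.6, -10.0, 30.0]
ee_rot: [180.0, 1.0, -0.7]
force: [-23.4, 0.1, 15.6]
gripper_width: 0.8
t 55.6 tcp [655.6 -10.   30. ] rot [180.    1.   -0.7] q6 -1.2 w 0.8 F [-23.4   0.1  15.6]
```

```bash
python3 -m pendant '[{"xyz":[-0.002,0,0],"roll":0,"jaw":1},{"xyz":[-0.005,0,0],"roll":0,"jaw":1},{"xyz":[-0.01,0,0],"roll":0,"jaw":1},{"xyz":[-0.016,0,0],"roll":0,"jaw":1},{"xyz":[-0.022,0,0],"roll":0,"jaw":1},{"xyz":[-0.028,0,0],"roll":0,"jaw":1},{"xyz":[-0.034,0,0],"roll":0,"jaw":1},{"xyz":[-0.034,0,0],"roll":0,"jaw":1}]'
python3 - <<'E'
from h import *
go(); im,d,P=grab('wrist'); np.savez('w24.npz',im=im,P=P); cv2.imwrite('pics/w24.png',cv2.resize(im,(640,480)))
for y in (20,60,100):
    m=(P[...,2]>66)&(P[...,2]<79)&(abs(P[...,1]-y)<8)&(P[...,0]>620)&(P[...,0]<690); 
    if m.any(): print(y,'panel',np.percentile(P[m],[1,50,99],axis=0).round(1).tolist())
    m=(abs(P[...,2]-84)<2.5)&(abs(P[...,1]-y)<8); print(y,'chest edge',np.nanpercentile(P[m][:,0],1).round(1))
E
```

```text
time_s: 56.6
ee_pos: [629.5, -9.6, 30.0]
ee_rot: [180.0, 0.0, -0.7]
force: [0.7, -0.4, 0.4]
gripper_width: 0.4
t 56.6 tcp [629.5  -9.6  30. ] rot [180.    0.   -0.7] q6 -1.2 w 0.4 F [ 0.7 -0.4  0.4]
20 panel [[667.9, 12.2, 66.3], [668.9, 20.0, 74.1], [670.5, 27.7, 78.8]]
20 chest edge 670.3
60 panel [[668.4, 52.1, 66.3], [669.4, 60.1, 74.1], [671.1, 67.7, 78.8]]
60 chest edge 670.7
100 panel [[669.0, 92.2, 66.3], [670.0, 100.3, 74.2], [671.6, 107.8, 78.8]]
100 chest edge 671.3
```

View pics/w24.png

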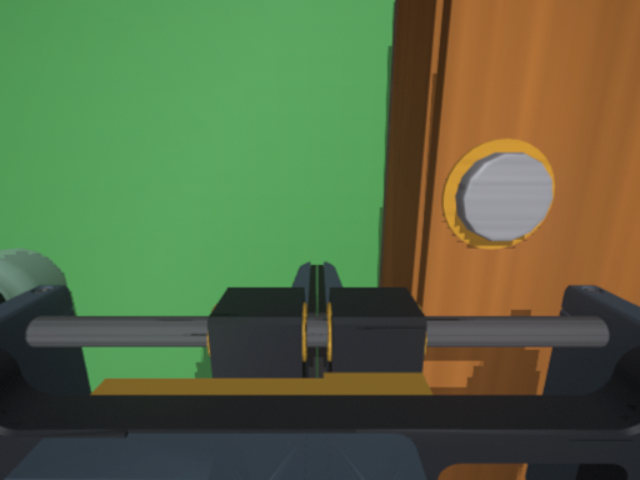

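The drawer stayed flush after I backed off, so it is latched. I'll retreat and check again.

```bash
python3 -m pendant '[{"xyz":[-0.01,0,0],"roll":0,"jaw":1},{"xyz":[-0.02,0,-0.01],"roll":0,"jaw":1},{"xyz":[-0.03,0,-0.04],"roll":0,"jaw":1},{"xyz":[-0.04,0,-0.08],"roll":0,"jaw":1},{"xyz":[-0.06,0,-0.13],"roll":0,"jaw":1},{"xyz":[-0.09,0.04,-0.18],"roll":0,"jaw":1},{"xyz":[-0.12,0.09,-0.2],"roll":0,"jaw":1},{"xyz":[-0.15,0.14,-0.2],"roll":0,"jaw":1}]'
python3 -m pendant '[{"xyz":[-0.03,0.05,0],"roll":0,"jaw":1},{"xyz":[-0.06,0.1,0],"roll":0,"jaw":1},{"xyz":[-0.09,0.15,0],"roll":0,"jaw":1},{"xyz":[-0.1,0.18,0],"roll":0,"jaw":1},{"xyz":[-0.1,0.18,0],"roll":0,"jaw":1},{"xyz":[-0.1,0.18,0],"roll":0,"jaw":1},{"xyz":[-0.1,0.18,0],"roll":0,"jaw":1},{"xyz":[-0.1,0.18,0],"roll":0,"jaw":1}]'
python3 - <<'E'
from h import *
go(); im,d,P=grab('top'); cv2.imwrite('pics/top6.png',cv2.resize(im,(800,600)))
z=np.load('top0.npz'); D=np.abs(P[...,2]-z['P'][...,2])>12
n,l,st,_=cv2.connectedComponentsWithStats(cv2.morphologyEx(D.astype('uint8'),cv2.MORPH_OPEN,np.ones((3,3))))
for i in range(1,n):
    if st[i,4]>8: print('changed',st[i].tolist())
E
```

```text
time_s: 57.65
ee_pos: [478.9, -147.3, 232.9]
ee_rot: [179.9, -0.3, -0.6]
force: [0.9, -1.2, 0.0]
gripper_width: 0.7
time_s: 58.65
ee_pos: [377.5, -324.0, 230.0]
ee_rot: [-180.0, -0.0, -0.6]
force: [-0.6, -0.3, 0.4]
gripper_width: 0.4
t 58.6 tcp [ 377.5 -324.   230. ] rot [-180.    -0.    -0.6] q6 -41.4 w 0.4 F [-0.6 -0.3  0.4]
changed [23, 19, 3, 3, 9]
changed [353, 180, 12, 9, 71]
changed [204, 180, 308, 204, 28148]
changed [105, 207, 10, 8, 53]
changed [119, 209, 30, 12, 134]
changed [116, 213, 3, 3, 9]
changed [150, 216, 6, 6, 30]
changed [157, 216, 5, 7, 29]
changed [164, 219, 14, 8, 70]
changed [300, 225, 10, 8, 48]
changed [196, 230, 10, 8, 53]
```

View pics/top6.png

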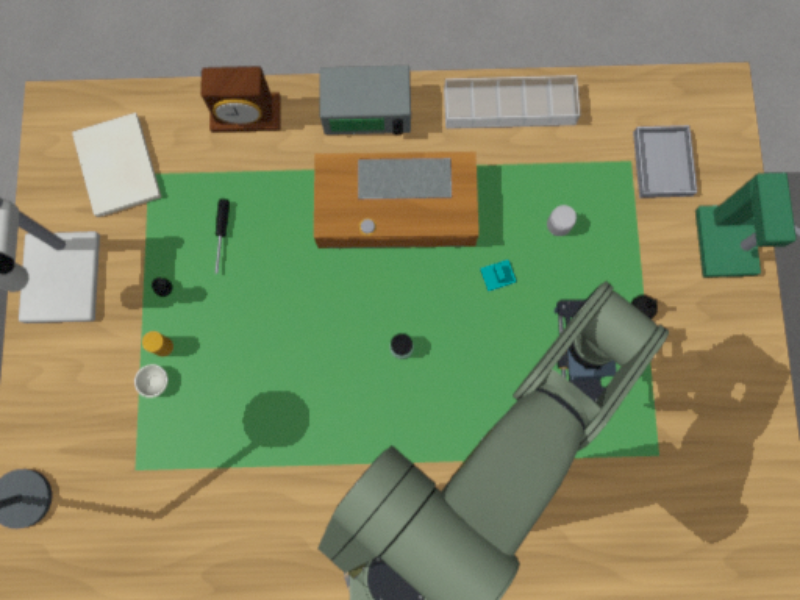

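The drawer is shut and the bystanders in view are where they were: jar (402,345), loupe (162,287), driver, weight, cup and tin. The only height changes are the removed parts and the arm.

```bash
python3 -c "
from workcell import env
print(env.job_done())"
```

```text
the job is handed in; nothing more can be done
None
```

The job is handed in at about 59 s. I pressed the latch, the drawer opened, and all four die plates went into bays of their own length. The retaining bar then went into both end-block slots, and I pushed the drawer shut.

**Last checks:**
- **Plates:** each rib was measured within about 1 mm of its bay centre, with its top level and at the right height.
- **Bar:** it lay within about 0.5 mm of centre in y, lined up with the slot in x, and was fully down on its blocks.
- **Drawer:** the front stayed within about 1 mm of flush after I backed the fingers off, and still looked shut in the final top view, so I take it as latched. There is no direct reading of the drawer position.
- **Other things on the bench:** the final top view shows no visible change in the jar, loupe, driver, weight, oil cup, tin and one turquoise look-alike. The arm hid the other turquoise look-alike and part of the blower.

**What disagreed:**
- **First plate:** it slipped about 6 mm in the grip because I lifted before the jaws had closed. It touched the bay floor early at about 16 N, so I raised it, corrected the height and set it down again.
- **Shutting the drawer:** the final push reached about 23 N against the stop, more than the roughly 10 N expected.

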